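# Transfer a row of polished mounts to the microscope's specimen holder

### The job

Four polished mounts stand in a row in the grey job tray, each in front of the steel offcut it was cut from. Move them into the four pockets of the aluminium specimen holder in the same order, so that we still know which is which: the mount nearest the tray's handle goes into the pocket nearest the holder's black knob, the next beside it, and so on down the row. Set each one down flat in its pocket with the polished face up, without dropping it, and leave the offcuts standing where they are.

Things in the scene. Friction and masses are not known exactly. Their poses are not given: they have to be found in the camera images.
- tray: Grey tray, fixed, 132 (x) x 212 (y) x 10 mm high. Origin: centre of its underside; floor at 4 mm, walls and dividers 4 mm thick, up to 10 mm. Two rows of four compartments, each 60 (x) x 48 (y) mm: mounts in the row at x = -32 mm, offcuts in the row at x = +32 mm, centres at y = +78, +26, -26, -78 mm. The steel bow handle sticks out 28 mm at the +y end.
- holder: Aluminium plate, fixed, 66 (x) x 212 (y) x 12 mm high, turned any way. Origin: centre of its underside. Four round flat pockets, 46 mm in diameter, 6 mm deep (floor 6 mm above the origin), centres at x = 0, y = +78, +26, -26, -78 mm. On an ear at its +y end, at y = +124 mm, is the black knob, 24 mm in diameter, 32 mm high above the bench.
- mount_round: Mount: black resin cylinder, 30 mm in diameter, 25 mm high, about 45 g, standing in the tray's mount row, one to a compartment, polished face up; the face shows the steel section of a solid round bar 18 mm across. Origin: centre of its underside, z up; any yaw.
- mount_square: Mount: black resin cylinder, 30 mm in diameter, 25 mm high, about 45 g, standing in the tray's mount row, one to a compartment, polished face up; the face shows the steel section of a solid square bar 16 mm wide. Origin: centre of its underside, z up; any yaw.
- mount_tube: Mount: black resin cylinder, 30 mm in diameter, 25 mm high, about 45 g, standing in the tray's mount row, one to a compartment, polished face up; the face shows the steel section of a round tube 20 mm across with a dark 12 mm bore. Origin: centre of its underside, z up; any yaw.
- mount_angle: Mount: black resin cylinder, 30 mm in diameter, 25 mm high, about 45 g, standing in the tray's mount row, one to a compartment, polished face up; the face shows the steel section of an L-shaped angle, legs 19 mm long and 6 mm thick. Origin: centre of its underside, z up; any yaw.
- offcut_round: Offcut: steel piece of the same section as its mount, a solid round bar 18 mm across, 35 mm high, about 70 g, standing loose on end in the tray's offcut row, in the compartment just behind (+x of) that mount. Origin: centre of its underside, z up.
- offcut_square: Offcut: steel piece of the same section as its mount, a solid square bar 16 mm wide, 35 mm high, about 70 g, standing loose on end in the tray's offcut row, in the compartment just behind (+x of) that mount. Origin: centre of its underside, z up.
- offcut_tube: Offcut: steel piece of the same section as its mount, a round tube 20 mm across with a dark 12 mm bore, 35 mm high, about 70 g, standing loose on end in the tray's offcut row, in the compartment just behind (+x of) that mount. Origin: centre of its underside, z up.
- offcut_angle: Offcut: steel piece of the same section as its mount, an L-shaped angle, legs 19 mm long and 6 mm thick, 35 mm high, about 70 g, standing loose on end in the tray's offcut row, in the compartment just behind (+x of) that mount. Origin: centre of its underside, z up.
There are look-alikes about, which are no part of the job. Leave any yellow look-alike of the mount_tube alone.

How it is judged:
At the end, for the whole second after the job is handed in: Each mount rests face up on the floor of its pocket (centre within 10 mm, height within 3 mm, tilt under 0.12 rad), in the same place counted from the knob as its offcut counted from the tray's handle; the offcuts stand upright (0.2 rad) within 20 mm of where they began (((y of offcut_round in the frame of tray between 0.052 and 0.104 m and y of mount_round in the frame of holder between 0.068 and 0.088 m) or (y of offcut_round in the frame of tray between 0 and 0.052 m and y of mount_round in the frame of holder between 0.016 and 0.036 m) or (y of offcut_round in the frame of tray between -0.052 and 0 m and y of mount_round in the frame of holder between -0.036 and -0.016 m) or (y of offcut_round in the frame of tray between -0.104 and -0.052 m and y of mount_round in the frame of holder between -0.088 and -0.068 m)) and x of mount_round in the frame of holder between -0.01 and 0.01 m and z of mount_round in the frame of holder between 0.003 and 0.009 m and angle between each of mount_round, mount_square, mount_tube, mount_angle's own z axis and vertical below 0.12 rad and linear speed of each of mount_round, mount_square, mount_tube, mount_angle below 0.02 m/s and angle between each of offcut_round, offcut_square, offcut_tube, offcut_angle's own z axis and vertical below 0.2 rad and distance of each of offcut_round, offcut_square, offcut_tube, offcut_angle from where it was at the start of the episode below 0.02 m and ((y of offcut_square in the frame of tray between 0.052 and 0.104 m and y of mount_square in the frame of holder between 0.068 and 0.088 m) or (y of offcut_square in the frame of tray between 0 and 0.052 m and y of mount_square in the frame of holder between 0.016 and 0.036 m) or (y of offcut_square in the frame of tray between -0.052 and 0 m and y of mount_square in the frame of holder between -0.036 and -0.016 m) or (y of offcut_square in the frame of tray between -0.104 and -0.052 m and y of mount_square in the frame of holder between -0.088 and -0.068 m)) and x of mount_square in the frame of holder between -0.01 and 0.01 m and z of mount_square in the frame of holder between 0.003 and 0.009 m and ((y of offcut_tube in the frame of tray between 0.052 and 0.104 m and y of mount_tube in the frame of holder between 0.068 and 0.088 m) or (y of offcut_tube in the frame of tray between 0 and 0.052 m and y of mount_tube in the frame of holder between 0.016 and 0.036 m) or (y of offcut_tube in the frame of tray between -0.052 and 0 m and y of mount_tube in the frame of holder between -0.036 and -0.016 m) or (y of offcut_tube in the frame of tray between -0.104 and -0.052 m and y of mount_tube in the frame of holder between -0.088 and -0.068 m)) and x of mount_tube in the frame of holder between -0.01 and 0.01 m and z of mount_tube in the frame of holder between 0.003 and 0.009 m and ((y of offcut_angle in the frame of tray between 0.052 and 0.104 m and y of mount_angle in the frame of holder between 0.068 and 0.088 m) or (y of offcut_angle in the frame of tray between 0 and 0.052 m and y of mount_angle in the frame of holder between 0.016 and 0.036 m) or (y of offcut_angle in the frame of tray between -0.052 and 0 m and y of mount_angle in the frame of holder between -0.036 and -0.016 m) or (y of offcut_angle in the frame of tray between -0.104 and -0.052 m and y of mount_angle in the frame of holder between -0.088 and -0.068 m)) and x of mount_angle in the frame of holder between -0.01 and 0.01 m and z of mount_angle in the frame of holder between 0.003 and 0.009 m); the robot touches nothing.
It fails at once if a mount is dropped or thrown (faster than 0.6 m/s with no finger on it) ((linear speed of mount_round above 0.6 m/s and not (contact force between the fingers and mount_round above 0.05 N)) or (linear speed of mount_square above 0.6 m/s and not (contact force between the fingers and mount_square above 0.05 N)) or (linear speed of mount_tube above 0.6 m/s and not (contact force between the fingers and mount_tube above 0.05 N)) or (linear speed of mount_angle above 0.6 m/s and not (contact force between the fingers and mount_angle above 0.05 N))).
It also fails if it takes over 93 s, if anything falls off the work surface, if the arm or the gripper's body presses on something with over 40 N, if the wrist force passes 120 N, or if a joint passes its speed limit or range.

### The arm

A 7-joint arm with a two-finger parallel gripper is mounted at the origin on the work surface. World frame = base frame: x ahead of the robot, y to its left, z up, the work surface at z = 0. Lengths are in m, angles in rad, forces in N, time in s.
With the tool pointing down it reaches from about 0.35 to 0.9 m from the base axis. Payload 8.1 kg.
Tool frame: the origin (TCP) lies midway between the tips of the shut fingers; the grasp point (between the pads) lies tcp_to_grasp behind it (tcp_to_grasp is the distance from the TCP to the grasp point, in m); x points along the fingers, z is the direction in which the jaws open and shut, and the axes are right-handed (so a half turn about x gives the same grasp; the last joint's range is limited). The gripper opens to 92 mm and grips with 3 to 60 N. Pads are 19 mm wide; open, the fingers measure 130 mm over their backs; the gripper's body (75 mm by 190 mm) begins 47 mm behind the grasp point.
Start: joints at [1.036, 0.434, 0.025, 1.573, -0.012, 1.134, -0.075], TCP at [0.262, -0.568, 0.206] pointing down, gripper open.
Joint ranges: [-2.62, 2.62], [-0.44, 2.09], [-1.27, 1.32], [0.08, 2.57], [-1.32, 4.46], [0.12, 2], [-2.74, 2.74]. Speed limits (rad/s): [2.22, 2.22, 3.01, 3.01, 3.14, 3.14, 3.14].

### API

Orientations are given as a unit quaternion [w, x, y, z].
In Python, from cell import * gives the robot as it stands. The module is installed in compiled form; this text tells all that it offers.
- The arm moves only by the tool play_rows, never from a script. Its argument "commands" is a list of rows, each an object of numbers: "jaw": the opening, from 0 (shut) to 1 (fully open); "x", "y", "z": the shift along the tool's x, y, z in cm; "wx", "wy", "wz": the turn, a rotation vector about the tool's x, y, z in degrees. A call has 1 to 5 rows; each row shifts and turns the commanded pose from where the row before left it, along the tool's axes as they then stand; what a row does not reach is not made up. A row lasts 1/12 s, in which the tool goes at most 41.7 mm and 7.16 degrees, less where a joint would pass 70% of its speed; a pose out of reach is approached as far as the arm can. A call with a gripper value outside its range is refused whole. The fingers move at their own pace and stop on an object; "newtons" is the grip in N (left out, the last holds). Time passes only in rows, so rows that do not move let the fingers close. It gives the time, the measured TCP pose, the force and the opening at its end, in the units of the state.
- get_obs(): the state, without advancing time (a new reading comes with each control period).
- get_image(name): name is "scene" or "top" or "wrist"; returns a dict with "color" (420x560x3 uint8, red, green, blue), "fx", "fy", "cx", "cy" (pixels), "R" (3x3) and "t" (3): a world point X has camera coordinates R X + t; the wrist camera has in their place "tool_from_camera" (4x4, takes a point from camera to tool coordinates, whose origin is the TCP and whose axes are the tool frame's). Camera axes: x right, y down, z forward; pixel columns grow to the right and rows downward; lengths in m; the calibration is good to about 2 mm. A picture is of the moment at which its call begins: read the wrist's pose just before it. There is no depth.
- sign_off(): hands the job in, once; it reports no verdict.
Trained networks look in a picture, given as the dict that the camera call returned (one of the last four; its "shot" number tells which), for a name from the list of things; names that differ only in an ending like _2 or _b are one class to them, and where a whole thing is asked for, a point or a joint stands for the part that bears it (a point fixed in the world has none). Each returns a list of dicts, best first, with "score" (0 to 1); they miss things now and then, are a little off and sometimes report something else, mostly with a low value. They report only what shows in the picture. A call takes as long as a camera call. They do not tell look-alikes from the thing itself.
- masks_of(picture, target): "pixels" (420x560 bool, what is visible of it) and "box" ([left, top, width, height] in pixels, round what is visible of it).
The state is a dict: "t": time; "q": joint angles; "joint_vel": joint speeds; "joint_torque": joint torques, N m; "eef_pos": TCP position; "orientation": TCP orientation; "wrist_force": force on the tool from outside, world axes, zero at the start; "wrist_torque": the same for the moment, N m; "finger_gap": finger opening in m.
Only numpy, scipy, OpenCV 4.12 (cv2) and the standard library are available. Lean on these libraries where they do the work, as an engineer would, in place of code of your own. Each camera call takes 0.05 s, during which the arm holds its last target.

## Working session

There is one attempt and no reset: what is moved stays moved. The work goes in short steps, Python scripts to look and compute and a tool call to move; the robot and the scene stay as the last step left them, time stands still between calls to the robot, and variables do not carry over. Pictures are saved under pics/ and viewed, and the job is handed in when it is done.

Besides the shell and the picture viewer there is one more tool, called in YAML: its name, and indented under it one key for each argument. play_rows: Moves the arm, as the interface text tells. Its arguments: {"type":"object","properties":{"commands":{"type":"array","items":{"type":"object","properties":{"jaw":{"type":"number"},"x":{"type":"number"},"y":{"type":"number"},"z":{"type":"number"},"wx":{"type":"number"},"wy":{"type":"number"},"wz":{"type":"number"}}}},"newtons":{"type":"number"}},"required":["commands"]}

```bash
mkdir -p pics; ls; python3 - <<'E'
from cell import *
import cv2
o=get_obs();print(o)
import cell;print([n for n in dir(cell) if not n.startswith('_')])
for n in ["scene","top","wrist"]:
    im=get_image(n);cv2.imwrite(f"pics/{n}0.png",im["color"][:,:,::-1]);print(n,{k:v for k,v in im.items() if k!="color"})
E
```

```text
pics
{'t': 0.0, 'q': array([ 1.03636959,  0.43521699,  0.02493667,  1.57410319, -0.01157695,
        1.13397036, -0.07509809]), 'joint_vel': array([ 2.83148384e-04,  8.22016379e-04,  3.78672129e-04, -1.84389330e-04,
       -5.50102315e-05,  1.28826059e-03, -3.59071266e-04]), 'joint_torque': array([-2.25000469e-03, -6.67863035e+01,  9.83824655e-01, -3.14453673e+01,
       -6.06317958e-02,  4.31804080e-02,  1.49003895e-04]), 'eef_pos': array([ 0.26131406, -0.5671575 ,  0.20544594]), 'orientation': array([ 0.59501695,  0.38152923,  0.59599386, -0.38102703]), 'wrist_force': array([-0.39605146,  0.05415978, -0.68158499]), 'wrist_torque': array([ 0.05116523, -0.01053814,  0.0143562 ]), 'finger_gap': 0.09173648651494742}
['Unreachable', 'get_image', 'get_obs', 'masks_of', 'sign_off', 'tcp_to_grasp']
scene {'fx': 450.6780105417666, 'fy': 450.6780105417666, 'cx': 278.3098133297503, 'cy': 211.40753456171288, 'R': array([[-0.1116361 ,  0.99354538,  0.02012348],
       [ 0.69694912,  0.09271295, -0.71110212],
       [-0.70837794, -0.06535962, -0.70280069]]), 't': array([ 0.10661943, -0.3513136 ,
[... 163 characters left out ...]
9.99709462e-01, -6.87444312e-04],
       [-9.91492682e-01, -2.38079373e-02, -1.27966575e-01],
       [ 1.27913029e-01,  3.76481819e-03, -9.91778243e-01]]), 't': array([-0.03623289,  0.53424699,  1.10243178]), 'shot': 2}
wrist {'fx': 321.4667046390826, 'fy': 321.4667046390826, 'cx': 276.7054782957799, 'cy': 211.96762655280136, 'tool_from_camera': array([[-8.13602277e-04, -2.70235242e-01,  9.62793982e-01,
        -1.78201970e-01],
       [-2.11202233e-03, -9.62791689e-01, -2.70236383e-01,
         7.38362008e-02],
       [ 9.99997439e-01, -2.25330733e-03,  2.12586644e-04,
         1.15476327e-03],
       [ 0.00000000e+00,  0.00000000e+00,  0.00000000e+00,
         1.00000000e+00]]), 'shot': 3}
```

View pics/scene0.png

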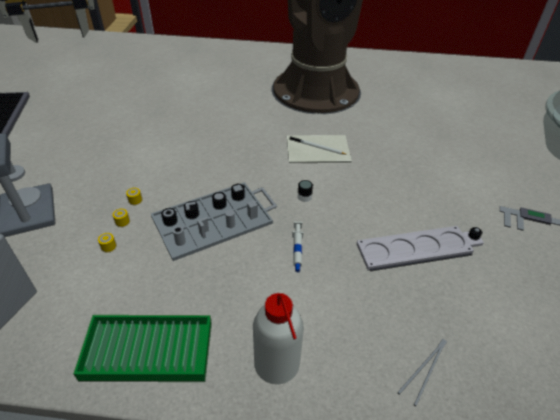

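View pics/top0.png

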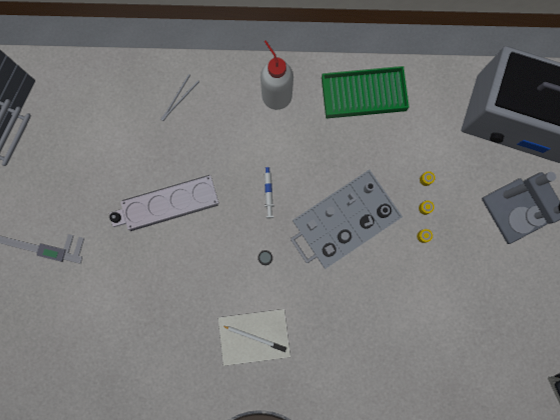

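View pics/wrist0.png

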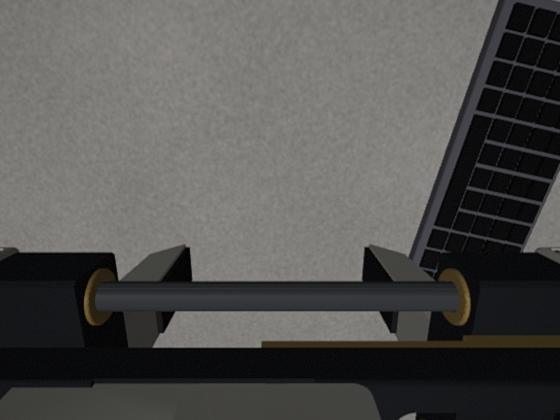

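```bash
cat > h.py <<'E'
import numpy as np,cv2
def pix2w(im,u,v,z):
    d=np.array([(u-im["cx"])/im["fx"],(v-im["cy"])/im["fy"],1.0]);R=np.array(im["R"]);t=np.array(im["t"])
    c=-R.T@t; r=R.T@d; return c+r*(z-c[2])/r[2]
def proj(im,X):
    p=np.array(im["R"])@np.asarray(X,float)+im["t"]; return im["fx"]*p[0]/p[2]+im["cx"],im["fy"]*p[1]/p[2]+im["cy"]
E
python3 - <<'E'
from cell import *
from h import *
im=get_image("top");sc=get_image("scene")
print(tcp_to_grasp)
c=im["color"][:,:,::-1]
a=cv2.resize(c[160:280,280:410],None,fx=6,fy=5,interpolation=cv2.INTER_CUBIC);a=cv2.resize(c[160:280,270:450],None,fx=4.4,fy=4.4,interpolation=cv2.INTER_CUBIC);cv2.imwrite("pics/ctray.png",a)
cv2.imwrite("pics/chold.png",cv2.resize(c[165:240,95:285],None,fx=4.2,fy=4.2,interpolation=cv2.INTER_CUBIC))
for n in ["mount_round","mount_square","mount_tube","mount_angle","offcut_round","offcut_square","offcut_tube","offcut_angle","tray","holder"]:
  for p,l in ((im,"top"),(sc,"sc")):
    for m in masks_of(p,n):
        if m["score"]<.3: continue
        b=m["box"];u,v=b[0]+b[2]/2-.5,b[1]+b[3]/2-.5
        print(n,l,round(float(m["score"]),2),np.round(b,1),int(m["pixels"].sum()),pix2w(p,u,v,0.02).round(3))
E
```

```text
0.0188
mount_round top 0.56 [338.9 231.4  14.3  11.4] 137 [ 0.509 -0.179  0.02 ]
mount_round sc 0.6 [213.7 192.   13.7  18.1] 231 [ 0.515 -0.171  0.02 ]
mount_square top 0.46 [325.2 244.    8.8  13.9] 155 [ 0.478 -0.143  0.02 ]
mount_square top 0.39 [291.1 169.8 113.7  96.8] 4766 [ 0.552 -0.183  0.02 ]
mount_square sc 0.69 [230.2 187.3  13.   11.3] 204 [ 0.486 -0.143  0.02 ]
mount_tube top 0.53 [417.1 230.2  15.9  12.4] 176 [ 0.515 -0.355  0.02 ]
mount_tube top 0.53 [303.8 220.6  13.8   7.8] 74 [ 0.536 -0.1    0.02 ]
mount_tube top 0.51 [420.7 196.4  13.3  18.5] 198 [ 0.585 -0.361  0.02 ]
mount_tube top 0.5 [375.7 206.4  17.9  12.5] 164 [ 0.567 -0.265  0.02 ]
mount_tube top 0.47 [419.8 171.1  17.8  12. ] 162 [ 0.65  -0.365  0.02 ]
mount_tube sc 0.82 [161.7 209.2  14.9  17.3] 248 [ 0.576 -0.262  0.02 ]
mount_tube sc 0.78 [125.4 188.8  17.   17.3] 235 [ 0.528 -0.351  0.02 ]
mount_tube sc 0.61 [113.5 208.1  19.4  19.1] 251 [ 0.588 -0.352  0.02 ]
mount_tube sc 0.52 [ 97.5 235.8  16.1  16.7] 249 [ 0.659 -0.36   0.02 ]
mount_angle top 0.6 [359.2 214.7  16.1  11.6] 160 [ 0.548 -0.226  0.02 
[... 235 characters left out ...]
sc 0.49 [224.9 209.   11.1  18. ] 146 [ 0.561 -0.142  0.02 ]
offcut_square top 0.48 [306.  218.8  10.3   9.6] 68 [ 0.538 -0.101  0.02 ]
offcut_square sc 0.51 [249.  199.8   8.   20.6] 174 [ 0.533 -0.101  0.02 ]
offcut_tube top 0.66 [362.3 180.6  15.9  12.6] 127 [ 0.624 -0.233  0.02 ]
offcut_angle top 0.66 [365.4 182.2   8.3  12.6] 72 [ 0.621 -0.231  0.02 ]
offcut_angle sc 0.55 [197.8 217.7  12.8  19.7] 157 [ 0.593 -0.188  0.02 ]
tray top 0.62 [291.5 173.1 110.4  92.4] 4513 [ 0.549 -0.18   0.02 ]
tray sc 0.55 [151.7 183.4 124.4  77.8] 3675 [ 0.577 -0.172  0.02 ]
holder top 0.66 [108.4 175.1 108.2  56.8] 3306 [0.575 0.234 0.02 ]
holder sc 0.79 [356.  224.  126.5  47.3] 3678 [0.591 0.226 0.02 ]
```

```bash
sleep 0
```

```text
(no output)
```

View pics/ctray.png

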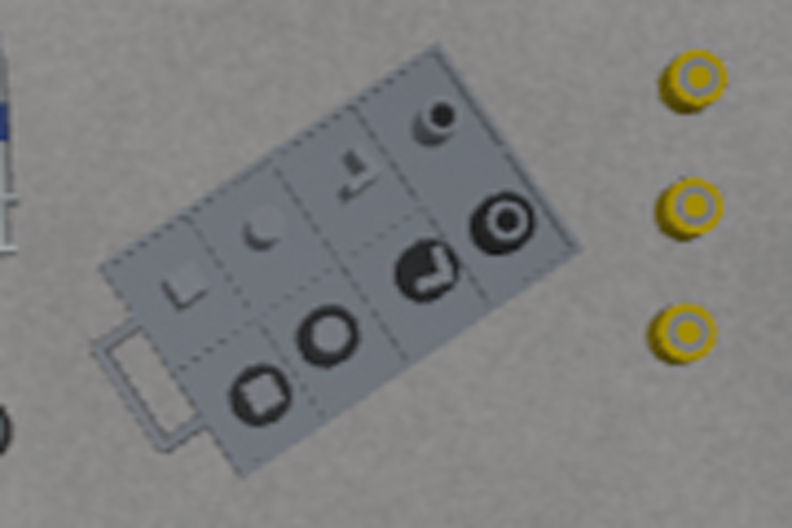

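View pics/chold.png

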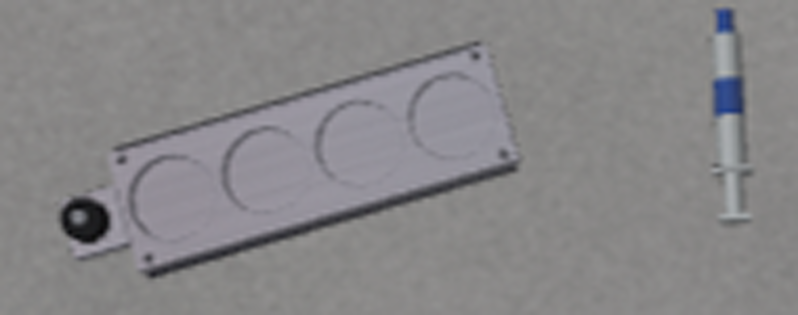

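```bash
cat > m.py <<'E'
from h import *
from scipy.optimize import least_squares
import pickle
from cell import *
from scipy.spatial.transform import Rotation as Ro
im=get_image("top");sc=get_image("scene")
def cr(p,u0,v0,s): return [(u0+(x+.5)/s-.5,v0+(y+.5)/s-.5) for x,y in p]
T=cr([(437,45),(580,250),(243,478),(105,268)],270,160,4.4)
H=cr([(480,42),(520,162),(150,270),(115,150)],95,165,4.2)
M=cr([(263,394),(328,335),(428,270),(504,222)],270,160,4.4)
def W(p,z): return np.array([pix2w(im,u,v,z)[:2] for u,v in p])
def fit(obs,mod,a0):
    f=lambda p:((mod@np.array([[np.cos(p[2]),np.sin(p[2])],[-np.sin(p[2]),np.cos(p[2])]])+p[:2])-obs).ravel()
    r=least_squares(f,[*obs.mean(0),a0]);print("res",(r.fun*1e3).round(1));return r.x
t=fit(W(T,.01),np.array([[66,-106],[-66,-106],[-66,106],[66,106]])*1e-3*np.array([1,1]),.6)
h=fit(W(H,.012),np.array([[33,-106],[-33,-106],[-33,106],[33,106]])*1e-3,.3)
print("tray",t.round(4),"holder",h.round(4))
def tf(p,x,y): c,s=np.cos(p[2]),np.sin(p[2]); return np.array([p[0]+c*x-s*y,p[1]+s*x+c*y])
ys=[.078,.026,-.026,-.078]
m=W(M,.029)
print("mounts",m.round(4).tolist());print("comp",[tf(t,-.032,y).round(4).tolist() for y in ys]);pk=[tf(h,0,y) for y in ys];print("pockets",np.round(pk,4).tolist())
for i,(p,n) in enumerate(((im,"top"),(sc,"sc"))):
    c=cv2.resize(p["color"][:,:,::-1],None,fx=4,fy=4,interpolation=cv2.INTER_CUBIC)
    def dot(X,col): u,v=proj(p,X);cv2.circle(c,(int(u*4+1.5),int(v*4+1.5)),3,col,-1)
    def ring(cx,r,z,col):
        for a in np.linspace(0,6.28,24): dot([cx[0]+r*np.cos(a),cx[1]+r*np.sin(a),z],col)
    for q in m: ring(q,.015,.029,(0,255,0))
    for q in pk: ring(q,.023,.012,(0,0,255))
    for x in(-.066,0,.066):
        for y in np.linspace(-.106,.106,5): dot([*tf(t,x,y),.01],(255,0,0))
    for x in(-.033,.033):
        for y in(-.106,.106): dot([*tf(h,x,y),.012],(255,0,0))
    dot([*tf(h,0,.124),.032],(0,255,255))
    b=[(160,280,280,450),(165,240,95,295)] if n=="top" else [(170,265,90,290),(215,280,340,500)]
    for j,(a1,a2,b1,b2) in enumerate(b): cv2.imwrite(f"pics/ov_{n}{j}.png",c[a1*4:a2*4,b1*4:b2*4])
o=get_obs();w,x,y,z=o["orientation"];print(Ro.from_quat([x,y,z,w]).as_matrix().round(3).tolist())
pickle.dump((t,h,m,np.array(pk)),open("poses.pkl","wb"))
E
python3 m.py
```

```text
res [ 1.6 -0.2 -0.6 -2.6 -1.7 -0.6  0.7  3.3]
res [ 0.  -5.   2.7 -1.4 -0.4  4.2 -2.3  2.1]
tray [ 0.5517 -0.1839  0.6123] holder [0.5801 0.2176 0.3186]
mounts [[0.4798, -0.1423], [0.5103, -0.1746], [0.5444, -0.2247], [0.5698, -0.2631]]
comp [[0.4807, -0.1385], [0.5106, -0.181], [0.5405, -0.2236], [0.5703, -0.2661]]
pockets [[0.5557, 0.2916], [0.572, 0.2423], [0.5883, 0.1929], [0.6046, 0.1435]]
[[-0.0, 0.908, 0.418], [-0.0, 0.418, -0.908], [-1.0, -0.0, 0.0]]
```

```bash
python3 -c "
import cv2,numpy as np
a=[cv2.imread(f'pics/ov_{n}.png') for n in ('top0','top1','sc0','sc1')]
for i in a: print(i.shape)
c=np.zeros((1200,1600,3),np.uint8)
c[:480,:680]=a[0];c[480:780,:800]=a[1];c[:380,800:1600]=a[2];c[480:740,800:1440]=a[3]
cv2.imwrite('pics/ova.png',c[:780,:800]);cv2.imwrite('pics/ovb.png',c[:780,800:])
cv2.imwrite('pics/ova.png',cv2.resize(c[:780,:800],(615,600)));cv2.imwrite('pics/ovb.png',cv2.resize(c[:780,800:],(615,600)))
"
```

```text
(480, 680, 3)
(300, 800, 3)
(380, 800, 3)
(260, 640, 3)
```

View pics/ova.png

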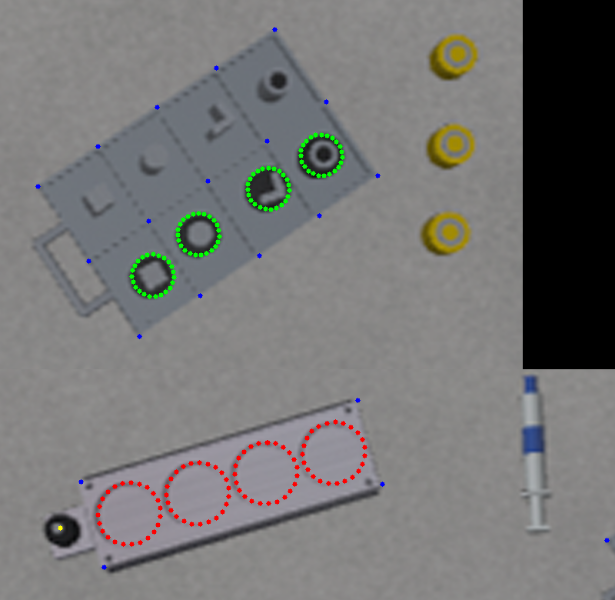

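View pics/ovb.png

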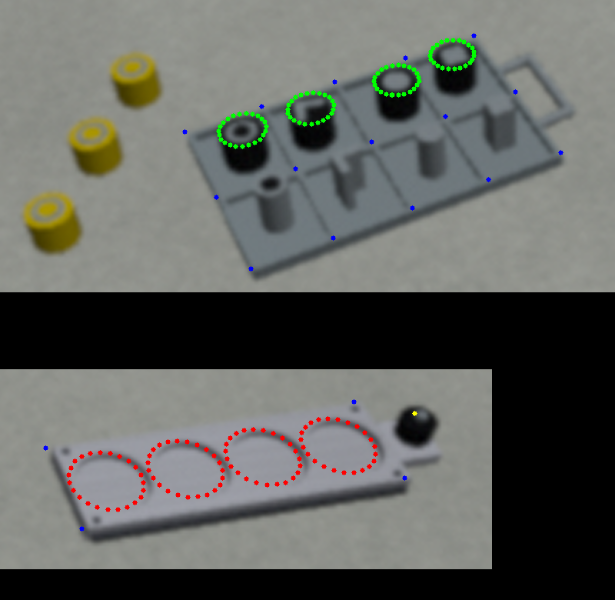

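```bash
cat > p.py <<'E'
# usage: p.py x y z yawz_deg  -> rows (shift in current tool axes, then turn)
import sys,numpy as np
from cell import *
from scipy.spatial.transform import Rotation as Ro
o=get_obs();w,x,y,z=o["orientation"];R=Ro.from_quat([x,y,z,w]).as_matrix()
tx,ty,tz,ya=map(float,sys.argv[1:5])
p=o["eef_pos"];cur=np.degrees(np.arctan2(R[1,2],R[0,2]));d=(ya-cur+180)%360-180
print("t",round(o["t"],2),"pos",p.round(4),"yaw",round(cur,2),"tilt",np.degrees(np.arccos(-R[2,0])).round(2),"gap",round(o["finger_gap"],4),"F",o["wrist_force"].round(1))
D=np.array([tx,ty,tz])-p
L=(R.T@D)*100;print("tool delta cm",L.round(2),"wx",round(-d,1))
n=max(int(np.ceil(max(np.linalg.norm(D)/.0405,abs(d)/7.1))),1)
for i in range(n):
    a=np.radians(d*i/n);c,s=np.cos(a),np.sin(a);Rz=np.array([[c,-s,0],[s,c,0],[0,0,1]])
    l=(Rz@R).T@D/n*100
    print(i+1,l.round(1),round(-d/n,1))
E
python3 p.py .51 -.18 .2 35
```

```text
t 1.35 pos [ 0.2615 -0.5677  0.2062] yaw -65.26 tilt 0.0 gap 0.0915 F [-0.   0.3  0.6]
tool delta cm [  0.62  38.79 -24.81] wx -100.3
1 [ 0.   2.6 -1.7] -6.7
2 [ 0.   2.8 -1.3] -6.7
3 [ 0.   2.9 -1. ] -6.7
4 [ 0.   3.  -0.7] -6.7
5 [ 0.   3.1 -0.3] -6.7
6 [0.  3.1 0. ] -6.7
7 [0.  3.  0.4] -6.7
8 [0.  3.  0.8] -6.7
9 [0.  2.9 1.1] -6.7
10 [0.  2.7 1.4] -6.7
11 [0.  2.5 1.7] -6.7
12 [0.  2.3 2. ] -6.7
13 [0.  2.1 2.3] -6.7
14 [0.  1.8 2.5] -6.7
15 [0.  1.5 2.7] -6.7
```

play_rows:
  commands:
    - {"jaw":0.55,"y":2.6,"z":-1.7,"wx":-6.7}
    - {"jaw":0.55,"y":2.8,"z":-1.3,"wx":-6.7}
    - {"jaw":0.55,"y":2.9,"z":-1.0,"wx":-6.7}
    - {"jaw":0.55,"y":3.0,"z":-0.7,"wx":-6.7}
    - {"jaw":0.55,"y":3.1,"z":-0.3,"wx":-6.7}

```text
invalid input at $.commands[0]: expected keys jaw, x, y, z, wx, wy, wz
```

play_rows:
  commands:
    - {"jaw":0.55,"y":3.1,"wx":-6.7}
    - {"jaw":0.55,"y":3.0,"z":0.4,"wx":-6.7}
    - {"jaw":0.55,"y":3.0,"z":0.8,"wx":-6.7}
    - {"jaw":0.55,"y":2.9,"z":1.1,"wx":-6.7}
    - {"jaw":0.55,"y":2.7,"z":1.4,"wx":-6.7}

```text
invalid input at $.commands[0]: expected keys jaw, x, y, z, wx, wy, wz
```

play_rows:
  commands:
    - {"jaw":0.55,"y":2.5,"z":1.7,"wx":-6.7}
    - {"jaw":0.55,"y":2.3,"z":2.0,"wx":-6.7}
    - {"jaw":0.55,"y":2.1,"z":2.3,"wx":-6.7}
    - {"jaw":0.55,"y":1.8,"z":2.5,"wx":-6.7}
    - {"jaw":0.55,"y":1.5,"z":2.7,"wx":-6.7}

```text
invalid input at $.commands[0]: expected keys jaw, x, y, z, wx, wy, wz
```

```bash
python3 p.py .51 -.18 .2 35; python3 - <<'E'
from cell import *
import cv2,pickle
o=get_obs();im=get_image("wrist");im["o"]=o
pickle.dump(im,open("w1.pkl","wb"));cv2.imwrite("pics/w1.png",im["color"][:,:,::-1]);print(get_obs()["eef_pos"]-o["eef_pos"])
E
```

```text
t 1.35 pos [ 0.2615 -0.5677  0.2062] yaw -65.26 tilt 0.0 gap 0.0915 F [-0.   0.3  0.6]
tool delta cm [  0.62  38.79 -24.81] wx -100.3
1 [ 0.   2.6 -1.7] -6.7
2 [ 0.   2.8 -1.3] -6.7
3 [ 0.   2.9 -1. ] -6.7
4 [ 0.   3.  -0.7] -6.7
5 [ 0.   3.1 -0.3] -6.7
6 [0.  3.1 0. ] -6.7
7 [0.  3.  0.4] -6.7
8 [0.  3.  0.8] -6.7
9 [0.  2.9 1.1] -6.7
10 [0.  2.7 1.4] -6.7
11 [0.  2.5 1.7] -6.7
12 [0.  2.3 2. ] -6.7
13 [0.  2.1 2.3] -6.7
14 [0.  1.8 2.5] -6.7
15 [0.  1.5 2.7] -6.7
[ 8.52641315e-06 -1.11010365e-05 -9.21912852e-06]
```

View pics/w1.png

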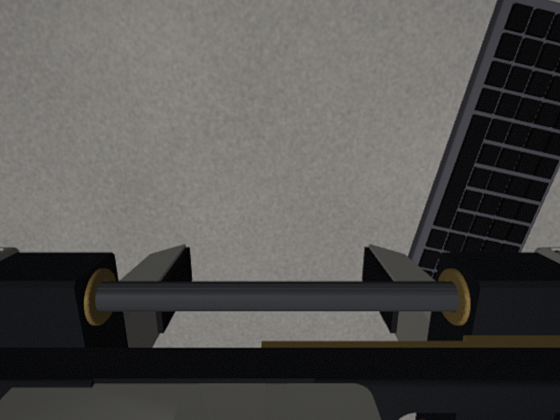

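The move was refused because every row needs all seven keys, so the picture just repeats the start view. I'm resending it with all keys filled in.

play_rows:
  commands:
    - {"jaw":0.55,"x":0,"y":2.6,"z":-1.7,"wx":-6.7,"wy":0,"wz":0}
    - {"jaw":0.55,"x":0,"y":2.8,"z":-1.3,"wx":-6.7,"wy":0,"wz":0}
    - {"jaw":0.55,"x":0,"y":2.9,"z":-1.0,"wx":-6.7,"wy":0,"wz":0}
    - {"jaw":0.55,"x":0,"y":3.0,"z":-0.7,"wx":-6.7,"wy":0,"wz":0}
    - {"jaw":0.55,"x":0,"y":3.1,"z":-0.3,"wx":-6.7,"wy":0,"wz":0}

```text
t: 1.82
eef_pos: [0.3456, -0.4364, 0.2064]
orientation: [0.681, 0.191, 0.681, -0.192]
wrist_force: [0.6, -0.8, 0.7]
finger_gap: 0.0633
```

play_rows:
  commands:
    - {"jaw":0.55,"x":0,"y":3.1,"z":0,"wx":-6.7,"wy":0,"wz":0}
    - {"jaw":0.55,"x":0,"y":3.0,"z":0.4,"wx":-6.7,"wy":0,"wz":0}
    - {"jaw":0.55,"x":0,"y":3.0,"z":0.8,"wx":-6.7,"wy":0,"wz":0}
    - {"jaw":0.55,"x":0,"y":2.9,"z":1.1,"wx":-6.7,"wy":0,"wz":0}
    - {"jaw":0.55,"x":0,"y":2.7,"z":1.4,"wx":-6.7,"wy":0,"wz":0}

```text
t: 2.23
eef_pos: [0.4284, -0.3066, 0.2065]
orientation: [0.707, -0.013, 0.707, 0.013]
wrist_force: [0.4, -1.3, 0.5]
finger_gap: 0.0502
```

play_rows:
  commands:
    - {"jaw":0.55,"x":0,"y":2.5,"z":1.7,"wx":-6.7,"wy":0,"wz":0}
    - {"jaw":0.55,"x":0,"y":2.3,"z":2.0,"wx":-6.7,"wy":0,"wz":0}
    - {"jaw":0.55,"x":0,"y":2.1,"z":2.3,"wx":-6.7,"wy":0,"wz":0}
    - {"jaw":0.55,"x":0,"y":1.8,"z":2.5,"wx":-6.7,"wy":0,"wz":0}
    - {"jaw":0.55,"x":0,"y":1.5,"z":2.7,"wx":-6.7,"wy":0,"wz":0}

```text
t: 2.65
eef_pos: [0.5108, -0.1772, 0.2065]
orientation: [0.673, -0.216, 0.673, 0.216]
wrist_force: [-0.8, -0.1, 0.2]
finger_gap: 0.0503
```

```bash
python3 p.py .51 -.18 .2 35; python3 - <<'E'
from cell import *
import cv2,pickle
o=get_obs();im=get_image("wrist");im["o"]=o
pickle.dump(im,open("w1.pkl","wb"));cv2.imwrite("pics/w2.png",im["color"][:,:,::-1]);print(get_obs()["eef_pos"]-o["eef_pos"],o["q"].round(2))
E
```

```text
t 2.65 pos [ 0.5108 -0.1772  0.2065] yaw 35.55 tilt 0.03 gap 0.0503 F [-0.8 -0.1  0.2]
tool delta cm [ 0.65 -0.18 -0.22] wx 0.6
1 [ 0.6 -0.2 -0.2] 0.6
[0.00344403 0.0069478  0.00038809] [ 0.62  0.35 -0.5   1.75  0.19  1.09  0.68]
```

View pics/w2.png

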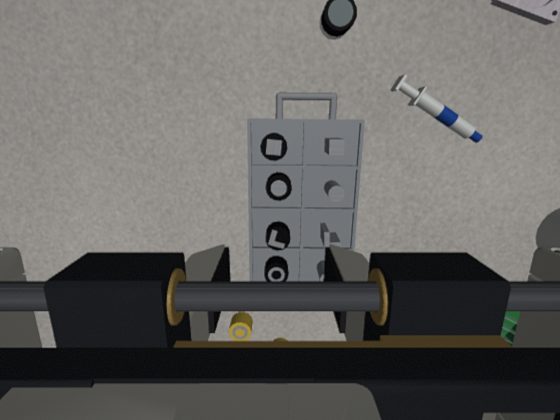

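```bash
cat > wm.py <<'E'
from h import *
from cell import *
from scipy.spatial.transform import Rotation as Ro
def shot():
    for _ in range(3):
        o=get_obs();im=get_image("wrist")
        if np.linalg.norm(get_obs()["eef_pos"]-o["eef_pos"])<3e-4: break
    w,x,y,z=o["orientation"];T=np.eye(4);T[:3,:3]=Ro.from_quat([x,y,z,w]).as_matrix();T[:3,3]=o["eef_pos"]
    C=np.linalg.inv(T@im["tool_from_camera"]);im["R"]=C[:3,:3];im["t"]=C[:3,3];return im,o
E
python3 - <<'E'
from wm import *
import pickle
im,o=shot();pickle.dump(im,open("w1.pkl","wb"));t,h,m,pk=pickle.load(open("poses.pkl","rb"))
c=cv2.resize(im["color"][:,:,::-1],None,fx=4,fy=4,interpolation=cv2.INTER_CUBIC)
cl=c.copy()
for q in m:
    for a in np.linspace(0,6.28,30):
        u,v=proj(im,[q[0]+.015*np.cos(a),q[1]+.015*np.sin(a),.029]);cv2.circle(c,(int(u*4+1.5),int(v*4+1.5)),2,(0,255,0),-1)
cv2.imwrite("pics/w3.png",np.hstack([cl[320:1140,950:1350],c[320:1140,950:1350]])[:,:].copy())
a=cv2.imread("pics/w3.png");cv2.imwrite("pics/w3.png",cv2.resize(a,None,fx=.73,fy=.73));print(o["eef_pos"],o["t"])
E
```

```text
[ 0.5113793  -0.17571584  0.20640431] 2.8
```

View pics/w3.png

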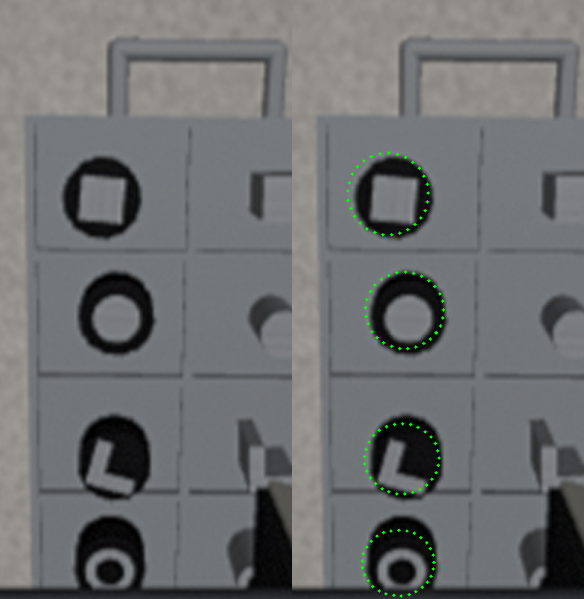

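```bash
python3 p.py .481 -.142 .06 35
```

```text
t 2.85 pos [ 0.5103 -0.1778  0.2062] yaw 35.28 tilt 0.0 gap 0.0506 F [ 0.5 -0.8  0.7]
tool delta cm [14.62  4.62 -0.32] wx 0.3
1 [ 3.7  1.2 -0.1] 0.1
2 [ 3.7  1.2 -0.1] 0.1
3 [ 3.7  1.2 -0.1] 0.1
4 [ 3.7  1.2 -0.1] 0.1
```

play_rows:
  commands:
    - {"jaw":0.52,"x":3.7,"y":1.2,"z":-0.1,"wx":0.3,"wy":0,"wz":0}
    - {"jaw":0.52,"x":3.7,"y":1.2,"z":-0.1,"wx":0,"wy":0,"wz":0}
    - {"jaw":0.52,"x":3.6,"y":1.2,"z":-0.1,"wx":0,"wy":0,"wz":0}
    - {"jaw":0.52,"x":3.6,"y":1.0,"z":0,"wx":0,"wy":0,"wz":0}
    - {"jaw":0.52,"x":0,"y":0,"z":0,"wx":0,"wy":0,"wz":0}

```text
t: 3.27
eef_pos: [0.4752, -0.142, 0.055]
orientation: [0.671, -0.21, 0.678, 0.213]
wrist_force: [-2.4, -0.2, -0.2]
finger_gap: 0.0478
```

```bash
python3 p.py .481 -.142 .013 35;python3 - <<'E'
from wm import *
im,o=shot();cv2.imwrite("pics/w4.png",im["color"][:,:,::-1])
E
python3 p.py .481 -.142 .013 35
```

```text
t 3.27 pos [ 0.4752 -0.142   0.055 ] yaw 34.84 tilt 0.6 gap 0.0478 F [-2.4 -0.2 -0.2]
tool delta cm [ 4.19 -0.36  0.51] wx -0.2
1 [ 2.1 -0.2  0.3] -0.1
2 [ 2.1 -0.2  0.3] -0.1
t 3.42 pos [ 0.4822 -0.1439  0.0616] yaw 34.83 tilt 0.08 gap 0.0476 F [-0.2 -0.1  0.9]
tool delta cm [4.86 0.23 0.01] wx -0.2
1 [2.4 0.1 0. ] -0.1
2 [2.4 0.1 0. ] -0.1
```

View pics/w4.png

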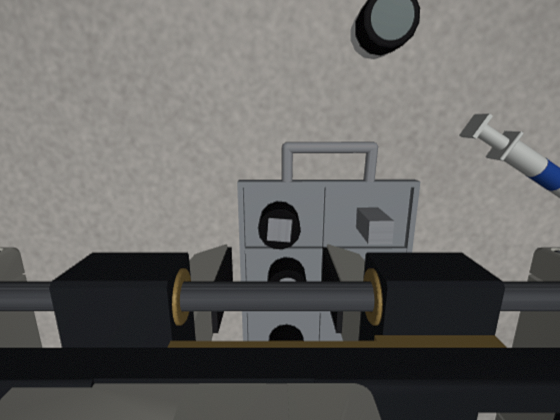

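play_rows:
  commands:
    - {"jaw":0.52,"x":1.4,"y":0.3,"z":0.1,"wx":0,"wy":0,"wz":0}
    - {"jaw":0.52,"x":1.4,"y":0,"z":0,"wx":0,"wy":0,"wz":0}
    - {"jaw":0.52,"x":1.2,"y":0,"z":0,"wx":0,"wy":0,"wz":0}
    - {"jaw":0.52,"x":0.7,"y":0,"z":0,"wx":0,"wy":0,"wz":0}
    - {"jaw":0.52,"x":0,"y":0,"z":0,"wx":0,"wy":0,"wz":0}

```text
t: 3.83
eef_pos: [0.4814, -0.1406, 0.0139]
orientation: [0.675, -0.212, 0.674, 0.211]
wrist_force: [-1.1, 0.6, 0.4]
finger_gap: 0.0479
```

play_rows:
  commands:
    - {"jaw":0.25,"x":0,"y":0,"z":0,"wx":0,"wy":0,"wz":0}
    - {"jaw":0.25,"x":0,"y":0,"z":0,"wx":0,"wy":0,"wz":0}
    - {"jaw":0.2,"x":0,"y":0,"z":0,"wx":0,"wy":0,"wz":0}
    - {"jaw":0.2,"x":0,"y":0,"z":0,"wx":0,"wy":0,"wz":0}
    - {"jaw":0.2,"x":0,"y":0,"z":0,"wx":0,"wy":0,"wz":0}
  newtons: 20

```text
t: 4.25
eef_pos: [0.4807, -0.1396, 0.0137]
orientation: [0.675, -0.212, 0.674, 0.212]
wrist_force: [-0.2, -0.7, -0.1]
finger_gap: 0.0206
```

```bash
python3 p.py .481 -.142 .013 35
```

```text
t 4.25 pos [ 0.4807 -0.1396  0.0137] yaw 34.93 tilt 0.05 gap 0.0206 F [-0.2 -0.7 -0.1]
tool delta cm [ 0.07 -0.22 -0.11] wx -0.1
1 [ 0.1 -0.2 -0.1] -0.1
```

```bash
python3 - <<'E'
from wm import *
im,o=shot();cv2.imwrite("pics/w5.png",im["color"][:,:,::-1])
s=get_image("scene");t=get_image("top")
a=cv2.resize(s["color"][130:290,60:330,::-1],None,fx=2.9,fy=2.9,interpolation=cv2.INTER_CUBIC);cv2.imwrite("pics/s5.png",a)
print(o["finger_gap"])
E
```

```text
0.02055068305489602
```

View pics/w5.png

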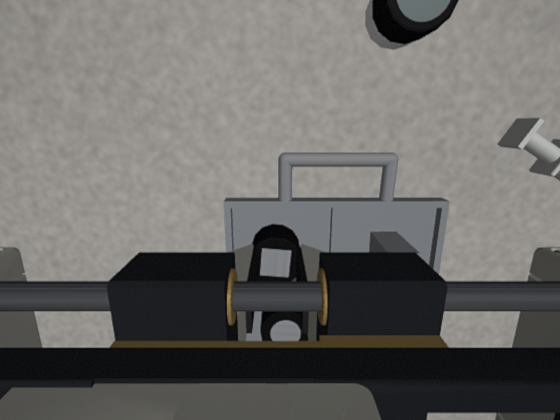

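View pics/s5.png

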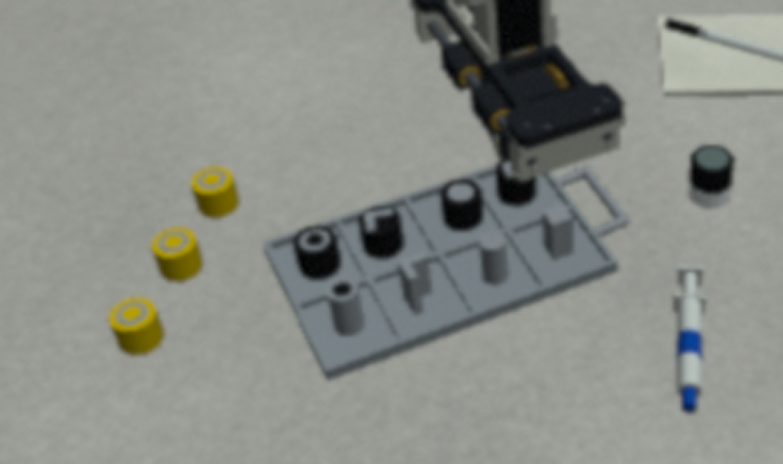

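play_rows:
  commands:
    - {"jaw":0.1,"x":0,"y":0,"z":0,"wx":0,"wy":0,"wz":0}
    - {"jaw":0.1,"x":0,"y":0,"z":0,"wx":0,"wy":0,"wz":0}
  newtons: 20

```text
t: 4.57
eef_pos: [0.4803, -0.1394, 0.0132]
orientation: [0.674, -0.212, 0.675, 0.212]
wrist_force: [0.3, 0.7, -0.8]
finger_gap: 0.0109
```

```bash
python3 - <<'E'
from wm import *
im,o=shot();cv2.imwrite("pics/w6.png",cv2.resize(im["color"][180:360,180:400,::-1],None,fx=3.3,fy=3.3,interpolation=cv2.INTER_CUBIC))
s=get_image("scene")
a=cv2.resize(s["color"][140:240,180:290,::-1],None,fx=5.5,fy=5.5,interpolation=cv2.INTER_CUBIC);cv2.imwrite("pics/s6.png",a)
print(o["finger_gap"])
E
```

```text
0.01087498789985041
```

View pics/w6.png

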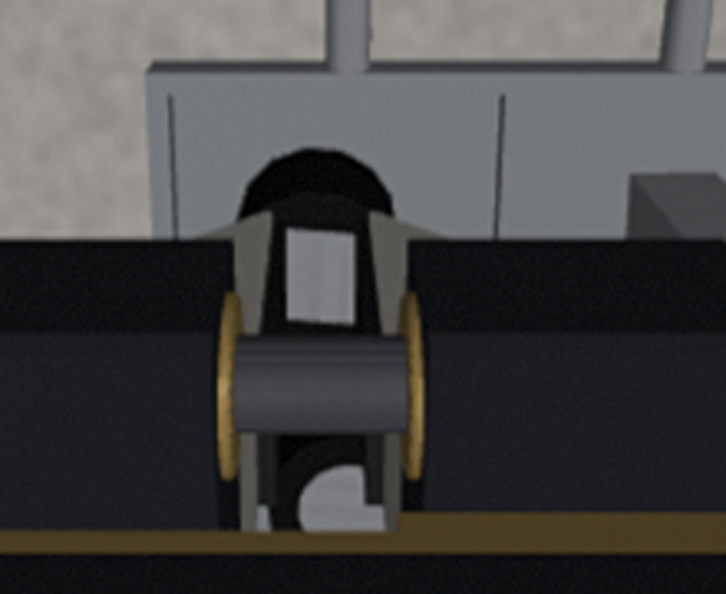

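View pics/s6.png

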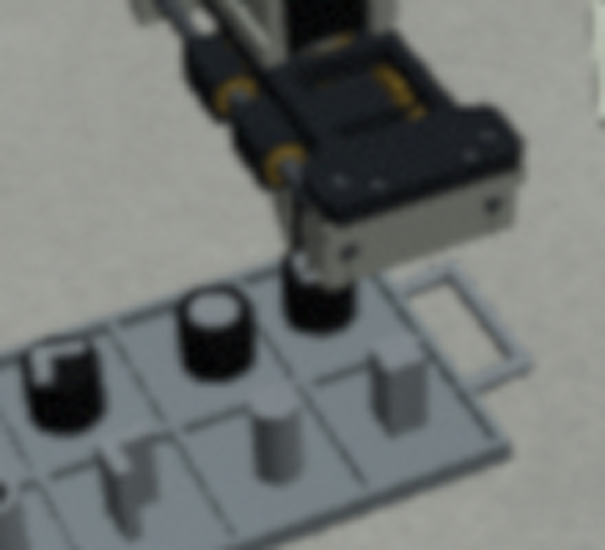

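```bash
python3 - <<'E'
from wm import *
s=get_image("scene");o=get_obs();p=o["eef_pos"]
for z in (.0132,.03,.045,.06,.079):
  for r in (0,.006,.02):
    u,v=proj(s,[p[0]+.82*r,p[1]+.575*r,z]);print(z,r,round((u-180)*5.5),round((v-140)*5.5))
im,o=shot()
for X in ([0,0,0],[0,0,.0055],[0,0,-.0055],[-.0188,0,.0055],[-.0188,0,-.0055],[-.0188,.0095,.0055]):
    T=np.linalg.inv(im["tool_from_camera"])@np.array([*X,1]);u=im["fx"]*T[0]/T[2]+im["cx"];v=im["fy"]*T[1]/T[2]+im["cy"];print(X,(u-180)*3.3,(v-180)*3.3)
E
```

```text
0.0132 0 321 292
0.0132 0.006 327 302
0.0132 0.02 343 324
0.03 0 319 260
0.03 0.006 326 269
0.03 0.02 341 291
0.045 0 317 230
0.045 0.006 324 240
0.045 0.02 340 262
0.06 0 316 200
0.06 0.006 322 209
0.06 0.02 338 231
0.079 0 313 161
0.079 0.006 320 170
0.079 0.02 337 192
[0, 0, 0] 315.57614296346287 219.37978000937366
[0, 0, 0.0055] 346.1329499928086 219.31550361084032
[0, 0, -0.0055] 285.0197485065904 219.44405554005877
[-0.0188, 0, 0.0055] 349.00042454445344 262.56578898185217
[-0.0188, 0, -0.0055] 281.4901092661008 262.7071520986889
[-0.0188, 0.0095, 0.0055] 349.3280431893661 207.98208990667806
```

play_rows:
  commands:
    - {"jaw":0.5,"x":0,"y":0,"z":0,"wx":0,"wy":0,"wz":0}
    - {"jaw":0.5,"x":0,"y":0,"z":0,"wx":0,"wy":0,"wz":0}
    - {"jaw":0.5,"x":0,"y":0,"z":0,"wx":0,"wy":0,"wz":0}
    - {"jaw":0.5,"x":0,"y":0,"z":0,"wx":0,"wy":0,"wz":0}
    - {"jaw":0.5,"x":0,"y":0,"z":0,"wx":0,"wy":0,"wz":0}

```text
t: 5.18
eef_pos: [0.4803, -0.1394, 0.0132]
orientation: [0.674, -0.212, 0.675, 0.212]
wrist_force: [0.2, -0.5, 0.2]
finger_gap: 0.0381
```

play_rows:
  commands:
    - {"jaw":0.5,"x":0.4,"y":0,"z":0,"wx":0,"wy":0,"wz":0}
    - {"jaw":0.5,"x":0.3,"y":0,"z":0,"wx":0,"wy":0,"wz":0}
    - {"jaw":0.5,"x":0,"y":0,"z":0,"wx":0,"wy":0,"wz":0}

```text
t: 5.43
eef_pos: [0.4799, -0.1394, 0.0055]
orientation: [0.674, -0.212, 0.675, 0.212]
wrist_force: [-0.1, 0.5, 0.1]
finger_gap: 0.0458
```

```bash
python3 - <<'E'
from wm import *
im,o=shot();print(o["eef_pos"],o["finger_gap"],o["wrist_force"]);cv2.imwrite("pics/w7.png",cv2.resize(im["color"][180:360,120:440,::-1],None,fx=2.4,fy=2.4,interpolation=cv2.INTER_CUBIC))
s=get_image("scene")
a=cv2.resize(s["color"][120:240,180:310,::-1],None,fx=5,fy=5,interpolation=cv2.INTER_CUBIC);cv2.imwrite("pics/s7.png",a)
E
```

```text
[ 0.47987051 -0.13937198  0.00549877] 0.04575095325098249 [-0.11430934  0.48854895  0.11792718]
```

View pics/w7.png

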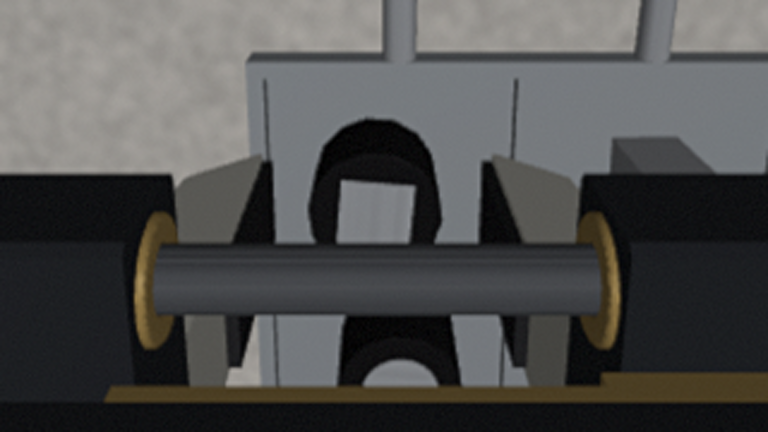

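View pics/s7.png

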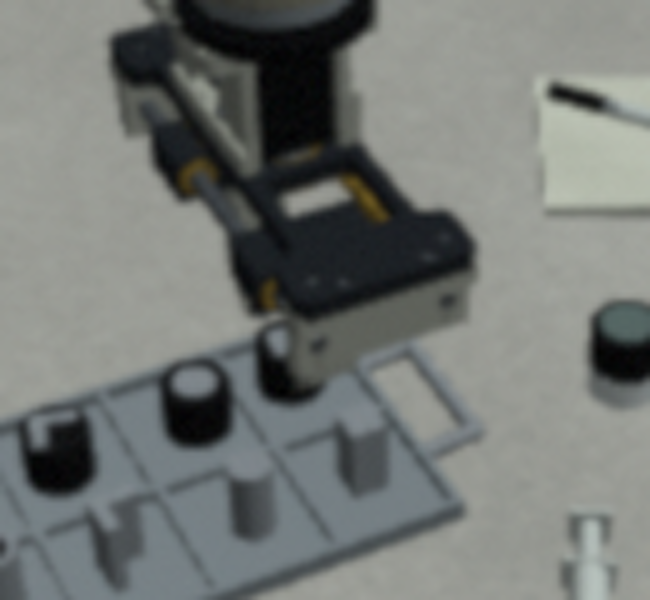

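play_rows:
  commands:
    - {"jaw":0.5,"x":0.4,"y":-0.1,"z":0,"wx":0,"wy":0,"wz":0}
    - {"jaw":0.5,"x":0.3,"y":0,"z":0,"wx":0,"wy":0,"wz":0}
    - {"jaw":0.5,"x":0,"y":0,"z":0,"wx":0,"wy":0,"wz":0}

```text
t: 5.78
eef_pos: [0.4806, -0.1403, -0.0014]
orientation: [0.674, -0.212, 0.675, 0.212]
wrist_force: [-0.1, 0.0, 1.2]
finger_gap: 0.046
```

play_rows:
  commands:
    - {"jaw":0.5,"x":0.3,"y":0,"z":0,"wx":0,"wy":0,"wz":0}
    - {"jaw":0.5,"x":0.2,"y":0,"z":0,"wx":0,"wy":0,"wz":0}
    - {"jaw":0.5,"x":0,"y":0,"z":0,"wx":0,"wy":0,"wz":0}

```text
t: 6.03
eef_pos: [0.4807, -0.1402, -0.0062]
orientation: [0.674, -0.212, 0.675, 0.212]
wrist_force: [-1.4, 0.5, 0.3]
finger_gap: 0.0455
```

play_rows:
  commands:
    - {"jaw":0.15,"x":0,"y":0,"z":0,"wx":0,"wy":0,"wz":0}
    - {"jaw":0.15,"x":0,"y":0,"z":0,"wx":0,"wy":0,"wz":0}
    - {"jaw":0.15,"x":0,"y":0,"z":0,"wx":0,"wy":0,"wz":0}
    - {"jaw":0.15,"x":0,"y":0,"z":0,"wx":0,"wy":0,"wz":0}
  newtons: 20

```text
t: 6.37
eef_pos: [0.481, -0.1403, -0.0057]
orientation: [0.675, -0.212, 0.674, 0.212]
wrist_force: [0.8, -0.5, 0.1]
finger_gap: 0.0294
```

play_rows:
  commands:
    - {"jaw":0.15,"x":-0.5,"y":0,"z":0,"wx":0,"wy":0,"wz":0}
    - {"jaw":0.15,"x":-1.5,"y":0,"z":0,"wx":0,"wy":0,"wz":0}
    - {"jaw":0.15,"x":-3,"y":0,"z":0,"wx":0,"wy":0,"wz":0}
    - {"jaw":0.15,"x":-3.5,"y":0,"z":0,"wx":0,"wy":0,"wz":0}
    - {"jaw":0.15,"x":-2,"y":0,"z":0,"wx":0,"wy":0,"wz":0}

```text
t: 6.78
eef_pos: [0.4819, -0.14, 0.1024]
orientation: [0.675, -0.213, 0.674, 0.212]
wrist_force: [1.3, -0.4, -0.9]
finger_gap: 0.0292
```

```bash
python3 - <<'E'
from wm import *
im,o=shot();print(o["eef_pos"],o["finger_gap"],o["t"]);cv2.imwrite("pics/w8.png",im["color"][:,:,::-1])
E
python3 p.py .57 .25 .11 17.5
```

```text
[ 0.48336938 -0.1405491   0.10298192] 0.02923909939617579 6.8833
t 6.93 pos [ 0.4821 -0.1406  0.1011] yaw 34.91 tilt 0.22 gap 0.0293 F [ 0.3  0.6 -1.2]
tool delta cm [-0.91 27.   29.56] wx 17.4
1 [-0.1  2.7  3. ] 1.7
2 [-0.1  2.8  2.9] 1.7
3 [-0.1  2.9  2.8] 1.7
4 [-0.1  3.   2.7] 1.7
5 [-0.1  3.   2.6] 1.7
6 [-0.1  3.1  2.5] 1.7
7 [-0.1  3.2  2.4] 1.7
8 [-0.1  3.3  2.3] 1.7
9 [-0.1  3.3  2.2] 1.7
10 [-0.1  3.4  2.1] 1.7
```

View pics/w8.png

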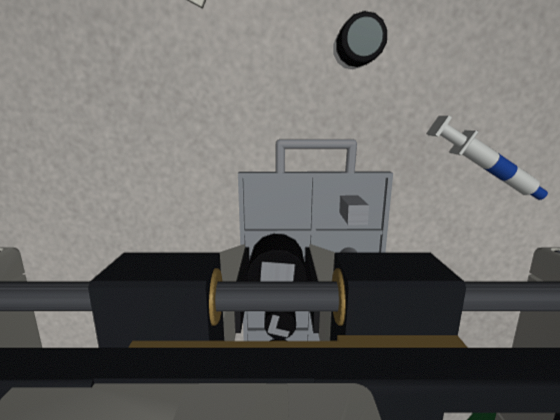

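```bash
python3 p.py .60 .13 .115 17
```

```text
t 6.93 pos [ 0.4821 -0.1406  0.1011] yaw 34.91 tilt 0.22 gap 0.0293 F [ 0.3  0.6 -1.2]
tool delta cm [-1.39 15.44 25.16] wx 17.9
1 [-0.2  1.9  3.1] 2.2
2 [-0.2  2.1  3.1] 2.2
3 [-0.2  2.2  3. ] 2.2
4 [-0.2  2.3  2.9] 2.2
5 [-0.2  2.4  2.8] 2.2
6 [-0.2  2.5  2.7] 2.2
7 [-0.2  2.6  2.6] 2.2
8 [-0.2  2.7  2.5] 2.2
```

play_rows:
  commands:
    - {"jaw":0.15,"x":-0.2,"y":1.0,"z":1.5,"wx":2.2,"wy":0,"wz":0}
    - {"jaw":0.15,"x":-0.2,"y":2.0,"z":3.1,"wx":2.2,"wy":0,"wz":0}
    - {"jaw":0.15,"x":-0.2,"y":2.2,"z":3.0,"wx":2.2,"wy":0,"wz":0}
    - {"jaw":0.15,"x":-0.2,"y":2.3,"z":3.0,"wx":2.2,"wy":0,"wz":0}
    - {"jaw":0.15,"x":-0.2,"y":2.4,"z":2.9,"wx":2.2,"wy":0,"wz":0}

```text
t: 7.35
eef_pos: [0.5479, 0.0144, 0.108]
orientation: [0.691, -0.146, 0.693, 0.146]
wrist_force: [1.0, -1.1, -0.4]
finger_gap: 0.0292
```

play_rows:
  commands:
    - {"jaw":0.15,"x":-0.2,"y":2.5,"z":2.7,"wx":2.2,"wy":0,"wz":0}
    - {"jaw":0.15,"x":-0.2,"y":2.6,"z":2.6,"wx":2.2,"wy":0,"wz":0}
    - {"jaw":0.15,"x":0,"y":2.0,"z":1.8,"wx":2.2,"wy":0,"wz":0}
    - {"jaw":0.15,"x":0,"y":1.0,"z":0.9,"wx":0.4,"wy":0,"wz":0}
    - {"jaw":0.15,"x":0,"y":0,"z":0,"wx":0,"wy":0,"wz":0}

```text
t: 7.77
eef_pos: [0.593, 0.1218, 0.1119]
orientation: [0.699, -0.105, 0.7, 0.106]
wrist_force: [-0.5, -0.1, -0.2]
finger_gap: 0.0296
```

```bash
python3 - <<'E'
from wm import *
import pickle
im,o=shot();pickle.dump(im,open("wh.pkl","wb"));print(o["eef_pos"],o["finger_gap"],o["t"]);t,h,m,pk=pickle.load(open("poses.pkl","rb"))
c=im["color"][:,:,::-1].copy()
for q in pk:
    for a in np.linspace(0,6.28,30):
        u,v=proj(im,[q[0]+.023*np.cos(a),q[1]+.023*np.sin(a),.012])
        cv2.circle(c,(int(u),int(v)),1,(0,0,255),-1)
cv2.imwrite("pics/w9.png",c);cv2.imwrite("pics/w9c.png",cv2.resize(im["color"][:260,100:460,::-1],None,fx=2.2,fy=2.2,interpolation=cv2.INTER_CUBIC))
E
```

```text
[0.5924071  0.11689204 0.11190593] 0.029604652104992607 7.8667
```

View pics/w9.png

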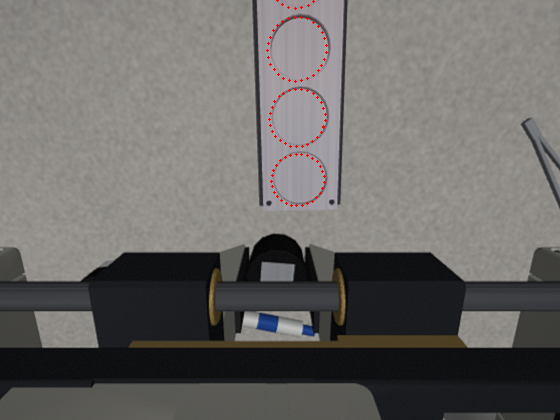

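View pics/w9c.png

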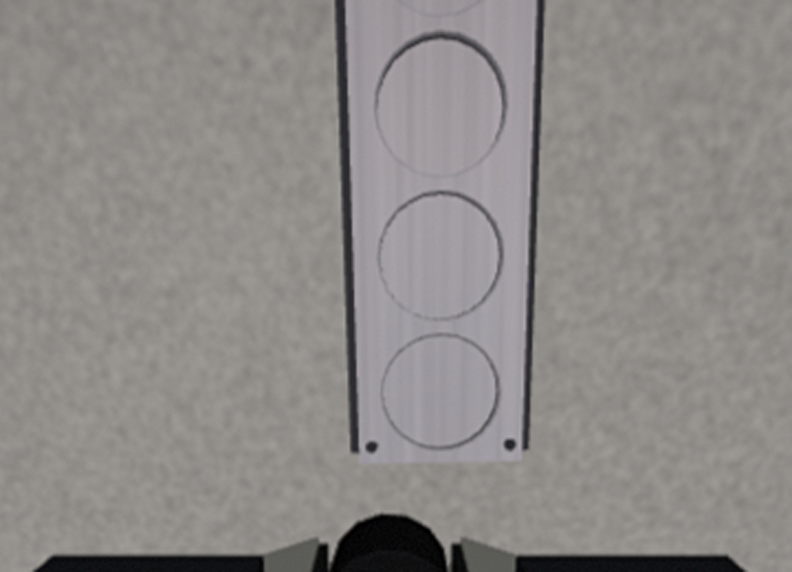

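```bash
python3 - <<'E'
from wm import *
import pickle
im=pickle.load(open("wh.pkl","rb"));t,h,m,pk=pickle.load(open("poses.pkl","rb"))
P=np.array([pix2w(im,100+(x+.5)/2.2-.5,(y+.5)/2.2-.5,.012)[:2] for x,y in [(440,391),(440.5,255),(441,105)]])
print(P.round(4),np.diff(P,axis=0),pk.round(4))
d=P[2]-P[0];a=np.degrees(np.arctan2(d[0]*-1,d[1]));print("yaw",a, np.linalg.norm(d))
u=d/np.linalg.norm(d);c=P.mean(0)+u*.026  # mean is at y=-.026
n=[c+u*y for y in (.078,.026,-.026,-.078)];print(np.round(n,4))
E
python3 p.py .558 .291 .08 17.5
```

```text
[[0.6053 0.1466]
 [0.5895 0.1958]
 [0.5738 0.2446]] [[-0.01578414  0.04919518]
 [-0.01568769  0.04883447]] [[0.5557 0.2916]
 [0.572  0.2423]
 [0.5883 0.1929]
 [0.6046 0.1435]]
yaw 17.798915658706136 0.1029577024252281
[[0.5577 0.2947]
 [0.5736 0.2452]
 [0.5895 0.1957]
 [0.6054 0.1461]]
t 7.92 pos [0.5925 0.1158 0.1121] yaw 16.91 tilt 0.16 gap 0.0293 F [ 0.6 -0.2  0.1]
tool delta cm [ 3.19 17.77  1.8 ] wx -0.6
1 [0.6 3.6 0.4] -0.1
2 [0.6 3.6 0.4] -0.1
3 [0.6 3.6 0.4] -0.1
4 [0.6 3.6 0.4] -0.1
5 [0.6 3.6 0.4] -0.1
```

play_rows:
  commands:
    - {"jaw":0.15,"x":0.5,"y":2.5,"z":0.4,"wx":-0.9,"wy":0,"wz":0}
    - {"jaw":0.15,"x":0.7,"y":4.0,"z":0.4,"wx":0,"wy":0,"wz":0}
    - {"jaw":0.15,"x":0.7,"y":4.0,"z":0.4,"wx":0,"wy":0,"wz":0}
    - {"jaw":0.15,"x":0.7,"y":4.0,"z":0.4,"wx":0,"wy":0,"wz":0}
    - {"jaw":0.15,"x":0.5,"y":2.5,"z":0.2,"wx":0,"wy":0,"wz":0}

```text
t: 8.33
eef_pos: [0.5571, 0.2873, 0.0816]
orientation: [0.698, -0.11, 0.699, 0.11]
wrist_force: [-0.8, 0.6, -1.0]
finger_gap: 0.029
```

play_rows:
  commands:
    - {"jaw":0.15,"x":0.5,"y":1.0,"z":0,"wx":0,"wy":0,"wz":0}
    - {"jaw":0.15,"x":0,"y":0,"z":0,"wx":0,"wy":0,"wz":0}
    - {"jaw":0.15,"x":0,"y":0,"z":0,"wx":0,"wy":0,"wz":0}

```text
t: 8.58
eef_pos: [0.556, 0.2921, 0.0767]
orientation: [0.698, -0.11, 0.699, 0.108]
wrist_force: [0.4, -0.8, -0.5]
finger_gap: 0.0294
```

```bash
python3 p.py .5567 .2935 -.003 18
```

```text
t 8.58 pos [0.556  0.2921 0.0767] yaw 17.77 tilt 0.14 gap 0.0294 F [ 0.4 -0.8 -0.5]
tool delta cm [7.97 0.13 0.12] wx -0.2
1 [4.  0.1 0.1] -0.1
2 [4.  0.1 0.1] -0.1
```

play_rows:
  commands:
    - {"jaw":0.15,"x":1.5,"y":0.1,"z":0.1,"wx":0,"wy":0,"wz":0}
    - {"jaw":0.15,"x":2.2,"y":0,"z":0,"wx":0,"wy":0,"wz":0}
    - {"jaw":0.15,"x":1.8,"y":0,"z":0,"wx":0,"wy":0,"wz":0}
    - {"jaw":0.15,"x":1.1,"y":0,"z":0,"wx":0,"wy":0,"wz":0}
    - {"jaw":0.15,"x":0.6,"y":0,"z":0,"wx":0,"wy":0,"wz":0}

```text
t: 9.0
eef_pos: [0.5569, 0.2924, 0.0039]
orientation: [0.698, -0.109, 0.699, 0.108]
wrist_force: [-0.4, -0.3, -0.6]
finger_gap: 0.029
```

play_rows:
  commands:
    - {"jaw":0.15,"x":0.4,"y":0,"z":0,"wx":0,"wy":0,"wz":0}
    - {"jaw":0.15,"x":0.2,"y":0,"z":0,"wx":0,"wy":0,"wz":0}
    - {"jaw":0.15,"x":0,"y":0,"z":0,"wx":0,"wy":0,"wz":0}

```text
t: 9.25
eef_pos: [0.5569, 0.2957, -0.0004]
orientation: [0.699, -0.109, 0.698, 0.109]
wrist_force: [-0.5, -1.2, 0.3]
finger_gap: 0.0295
```

```bash
python3 p.py .5567 .2935 -.004 18
```

```text
t 9.25 pos [ 5.569e-01  2.957e-01 -4.000e-04] yaw 17.8 tilt 0.03 gap 0.0295 F [-0.5 -1.2  0.3]
tool delta cm [ 0.36 -0.2  -0.08] wx -0.2
1 [ 0.4 -0.2 -0.1] -0.2
```

play_rows:
  commands:
    - {"jaw":0.15,"x":0.2,"y":-0.2,"z":0,"wx":0,"wy":0,"wz":0}
    - {"jaw":0.15,"x":0.1,"y":0,"z":0,"wx":0,"wy":0,"wz":0}
    - {"jaw":0.15,"x":0,"y":0,"z":0,"wx":0,"wy":0,"wz":0}

```text
t: 9.5
eef_pos: [0.5572, 0.2939, -0.0035]
orientation: [0.699, -0.11, 0.698, 0.11]
wrist_force: [-0.2, 0.1, -0.8]
finger_gap: 0.0296
```

```bash
python3 p.py .5567 .2935 -.004 18; python3 - <<'E'
from wm import *
im,o=shot();cv2.imwrite("pics/w10.png",im["color"][:,:,::-1])
E
```

```text
t 9.5 pos [ 0.5572  0.2939 -0.0035] yaw 17.82 tilt 0.03 gap 0.0296 F [-0.2  0.1 -0.8]
tool delta cm [ 0.05 -0.03 -0.07] wx -0.2
1 [ 0.  -0.  -0.1] -0.2
```

View pics/w10.png

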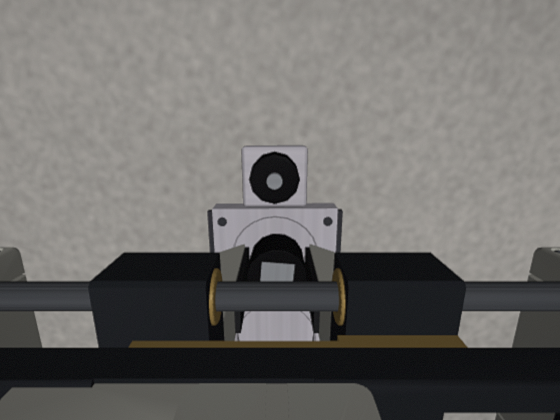

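play_rows:
  commands:
    - {"jaw":0.15,"x":0.1,"y":0,"z":0,"wx":0,"wy":0,"wz":0}
    - {"jaw":0.15,"x":0,"y":0,"z":0,"wx":0,"wy":0,"wz":0}

```text
t: 9.72
eef_pos: [0.5572, 0.2942, -0.0037]
orientation: [0.699, -0.11, 0.698, 0.11]
wrist_force: [-1.9, -1.9, 8.6]
finger_gap: 0.0295
```

play_rows:
  commands:
    - {"jaw":0.36,"x":0,"y":0,"z":0,"wx":0,"wy":0,"wz":0}
    - {"jaw":0.5,"x":0,"y":0,"z":0,"wx":0,"wy":0,"wz":0}
    - {"jaw":0.5,"x":0,"y":0,"z":0,"wx":0,"wy":0,"wz":0}

```text
t: 9.97
eef_pos: [0.557, 0.2943, -0.0047]
orientation: [0.699, -0.11, 0.698, 0.11]
wrist_force: [-0.2, -0.7, 0.5]
finger_gap: 0.042
```

play_rows:
  commands:
    - {"jaw":0.5,"x":-1.0,"y":0,"z":0,"wx":0,"wy":0,"wz":0}
    - {"jaw":0.5,"x":-2.0,"y":0,"z":0,"wx":0,"wy":0,"wz":0}
    - {"jaw":0.5,"x":-3.5,"y":0,"z":0,"wx":0,"wy":0,"wz":0}
    - {"jaw":0.5,"x":-3.5,"y":-1.0,"z":0,"wx":0,"wy":0,"wz":0}

```text
t: 10.3
eef_pos: [0.5581, 0.2866, 0.0962]
orientation: [0.698, -0.11, 0.699, 0.111]
wrist_force: [1.5, 0.0, 0.2]
finger_gap: 0.0461
```

```bash
python3 p.py .5113 -.1745 .10 35; python3 - <<'E'
from wm import *
im,o=shot();cv2.imwrite("pics/w11.png",im["color"][:,:,::-1])
E
```

```text
t 10.3 pos [0.5581 0.2866 0.0962] yaw 18.02 tilt 0.15 gap 0.0461 F [1.5 0.  0.2]
tool delta cm [ -0.41 -42.4  -18.71] wx -17.0
1 [-0.  -3.5 -1.6] -1.4
2 [-0.  -3.5 -1.6] -1.4
3 [-0.  -3.5 -1.7] -1.4
4 [-0.  -3.4 -1.8] -1.4
5 [-0.  -3.4 -1.9] -1.4
6 [-0.  -3.3 -2. ] -1.4
7 [-0.  -3.3 -2.1] -1.4
8 [-0.  -3.2 -2.1] -1.4
9 [-0.  -3.2 -2.2] -1.4
10 [-0.  -3.1 -2.3] -1.4
11 [-0.  -3.  -2.4] -1.4
12 [-0.  -3.  -2.5] -1.4
```

View pics/w11.png

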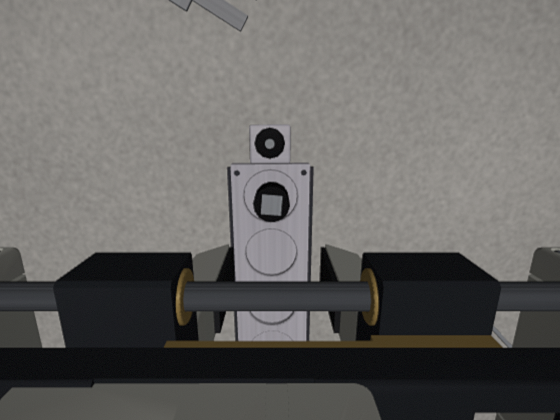

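play_rows:
  commands:
    - {"jaw":0.5,"x":0,"y":-2.5,"z":-1.2,"wx":-1.4,"wy":0,"wz":0}
    - {"jaw":0.5,"x":0,"y":-3.5,"z":-1.6,"wx":-1.4,"wy":0,"wz":0}
    - {"jaw":0.5,"x":0,"y":-3.5,"z":-1.7,"wx":-1.4,"wy":0,"wz":0}
    - {"jaw":0.5,"x":0,"y":-3.4,"z":-1.8,"wx":-1.4,"wy":0,"wz":0}
    - {"jaw":0.5,"x":0,"y":-3.4,"z":-1.9,"wx":-1.4,"wy":0,"wz":0}

```text
t: 10.87
eef_pos: [0.5402, 0.1015, 0.0946]
orientation: [0.69, -0.153, 0.691, 0.153]
wrist_force: [0.6, -0.9, -0.4]
finger_gap: 0.046
```

play_rows:
  commands:
    - {"jaw":0.5,"x":0,"y":-3.3,"z":-2.0,"wx":-1.4,"wy":0,"wz":0}
    - {"jaw":0.5,"x":0,"y":-3.3,"z":-2.1,"wx":-1.4,"wy":0,"wz":0}
    - {"jaw":0.5,"x":0,"y":-3.2,"z":-2.1,"wx":-1.4,"wy":0,"wz":0}
    - {"jaw":0.5,"x":0,"y":-3.2,"z":-2.2,"wx":-1.4,"wy":0,"wz":0}
    - {"jaw":0.5,"x":0,"y":-3.1,"z":-2.3,"wx":-1.4,"wy":0,"wz":0}

```text
t: 11.28
eef_pos: [0.5202, -0.091, 0.0948]
orientation: [0.68, -0.194, 0.68, 0.195]
wrist_force: [0.9, -1.1, 0.3]
finger_gap: 0.0458
```

play_rows:
  commands:
    - {"jaw":0.5,"x":0,"y":-3.0,"z":-2.4,"wx":-1.4,"wy":0,"wz":0}
    - {"jaw":0.5,"x":0,"y":-2.5,"z":-2.0,"wx":-1.4,"wy":0,"wz":0}
    - {"jaw":0.5,"x":0,"y":-1.0,"z":-0.8,"wx":0,"wy":0,"wz":0}
    - {"jaw":0.5,"x":0,"y":0,"z":0,"wx":0,"wy":0,"wz":0}
    - {"jaw":0.5,"x":0,"y":0,"z":0,"wx":0,"wy":0,"wz":0}

```text
t: 11.7
eef_pos: [0.5122, -0.172, 0.0947]
orientation: [0.675, -0.21, 0.675, 0.21]
wrist_force: [0.5, 1.2, -0.7]
finger_gap: 0.046
```

```bash
cat > s.py <<'E'
import sys,pickle
from wm import *
im,o=shot();c=im["color"][:,:,::-1].copy();cv2.imwrite(sys.argv[1],c)
E
python3 s.py pics/w12.png;  python3 p.py .5115 -.1738 -.006 35;
```

```text
t 11.85 pos [ 0.5129 -0.17    0.0952] yaw 34.79 tilt 0.05 gap 0.0455 F [-0.4  0.5 -0.2]
tool delta cm [10.12 -0.24 -0.34] wx -0.2
1 [ 3.4 -0.1 -0.1] -0.1
2 [ 3.4 -0.1 -0.1] -0.1
3 [ 3.4 -0.1 -0.1] -0.1
```

View pics/w12.png

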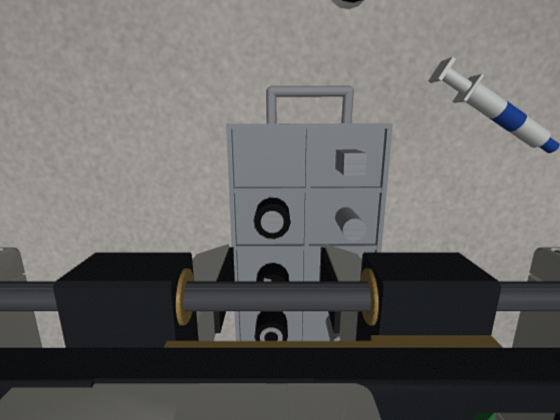

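play_rows:
  commands:
    - {"jaw":0.5,"x":2.2,"y":-0.2,"z":-0.3,"wx":0,"wy":0,"wz":0}
    - {"jaw":0.5,"x":2.8,"y":0,"z":0,"wx":0,"wy":0,"wz":0}
    - {"jaw":0.5,"x":2.2,"y":0,"z":0,"wx":0,"wy":0,"wz":0}
    - {"jaw":0.5,"x":1.4,"y":0,"z":0,"wx":0,"wy":0,"wz":0}
    - {"jaw":0.5,"x":0.7,"y":0,"z":0,"wx":0,"wy":0,"wz":0}

```text
t: 12.27
eef_pos: [0.5105, -0.1734, 0.0004]
orientation: [0.674, -0.211, 0.675, 0.212]
wrist_force: [-0.3, -0.4, 0.9]
finger_gap: 0.0461
```

play_rows:
  commands:
    - {"jaw":0.5,"x":0.5,"y":0,"z":0,"wx":0,"wy":0,"wz":0}
    - {"jaw":0.5,"x":0.2,"y":0,"z":0,"wx":0,"wy":0,"wz":0}
    - {"jaw":0.5,"x":0,"y":0,"z":0,"wx":0,"wy":0,"wz":0}

```text
t: 12.52
eef_pos: [0.5118, -0.175, -0.0045]
orientation: [0.675, -0.211, 0.675, 0.211]
wrist_force: [-0.5, -0.3, 0.6]
finger_gap: 0.046
```

play_rows:
  commands:
    - {"jaw":0.15,"x":0,"y":0,"z":0,"wx":0,"wy":0,"wz":0}
    - {"jaw":0.15,"x":0,"y":0,"z":0,"wx":0,"wy":0,"wz":0}
    - {"jaw":0.15,"x":0,"y":0,"z":0,"wx":0,"wy":0,"wz":0}
    - {"jaw":0.15,"x":0,"y":0,"z":0,"wx":0,"wy":0,"wz":0}
    - {"jaw":0.15,"x":0,"y":0,"z":0,"wx":0,"wy":0,"wz":0}
  newtons: 20

```text
t: 12.93
eef_pos: [0.5118, -0.1757, -0.0041]
orientation: [0.675, -0.211, 0.675, 0.21]
wrist_force: [-1.1, 0.8, 6.2]
finger_gap: 0.0293
```

play_rows:
  commands:
    - {"jaw":0.15,"x":-0.5,"y":0,"z":0,"wx":0,"wy":0,"wz":0}
    - {"jaw":0.15,"x":-1.5,"y":0,"z":0,"wx":0,"wy":0,"wz":0}
    - {"jaw":0.15,"x":-3,"y":0,"z":0,"wx":0,"wy":0,"wz":0}
    - {"jaw":0.15,"x":-2.5,"y":0,"z":0,"wx":0,"wy":0,"wz":0}
    - {"jaw":0.15,"x":-1.0,"y":0,"z":0,"wx":0,"wy":0,"wz":0}

```text
t: 13.35
eef_pos: [0.5128, -0.1757, 0.0835]
orientation: [0.676, -0.211, 0.674, 0.21]
wrist_force: [1.1, 0.1, 0.3]
finger_gap: 0.0293
```

```bash
python3 p.py .573 .244 .08 18
```

```text
t 13.35 pos [ 0.5128 -0.1757  0.0835] yaw 34.64 tilt 0.21 gap 0.0293 F [1.1 0.1 0.3]
tool delta cm [ 0.33 31.11 28.8 ] wx 16.6
1 [0.  2.8 2.6] 1.5
2 [0.  2.9 2.5] 1.5
3 [0.  3.  2.5] 1.5
4 [0.  3.  2.4] 1.5
5 [0.  3.1 2.3] 1.5
6 [0.  3.1 2.2] 1.5
7 [0.  3.2 2.1] 1.5
8 [0.  3.3 2.1] 1.5
9 [0.  3.3 2. ] 1.5
10 [0.  3.4 1.9] 1.5
11 [0.  3.4 1.8] 1.5
```

play_rows:
  commands:
    - {"jaw":0.15,"x":0,"y":2.0,"z":1.8,"wx":1.5,"wy":0,"wz":0}
    - {"jaw":0.15,"x":0,"y":2.9,"z":2.5,"wx":1.5,"wy":0,"wz":0}
    - {"jaw":0.15,"x":0,"y":3.0,"z":2.5,"wx":1.5,"wy":0,"wz":0}
    - {"jaw":0.15,"x":0,"y":3.0,"z":2.4,"wx":1.5,"wy":0,"wz":0}
    - {"jaw":0.15,"x":0,"y":3.1,"z":2.3,"wx":1.5,"wy":0,"wz":0}

```text
t: 13.77
eef_pos: [0.5362, 0.0054, 0.0801]
orientation: [0.687, -0.165, 0.688, 0.165]
wrist_force: [0.2, 0.0, 0.2]
finger_gap: 0.0291
```

play_rows:
  commands:
    - {"jaw":0.15,"x":0,"y":3.1,"z":2.2,"wx":1.5,"wy":0,"wz":0}
    - {"jaw":0.15,"x":0,"y":3.2,"z":2.1,"wx":1.5,"wy":0,"wz":0}
    - {"jaw":0.15,"x":0,"y":3.3,"z":2.1,"wx":1.5,"wy":0,"wz":0}
    - {"jaw":0.15,"x":0,"y":3.3,"z":2.0,"wx":1.5,"wy":0,"wz":0}
    - {"jaw":0.15,"x":0,"y":3.4,"z":1.9,"wx":1.5,"wy":0,"wz":0}

```text
t: 14.18
eef_pos: [0.5636, 0.1965, 0.0799]
orientation: [0.697, -0.12, 0.697, 0.12]
wrist_force: [1.4, -0.4, -0.8]
finger_gap: 0.0293
```

play_rows:
  commands:
    - {"jaw":0.15,"x":0,"y":2.6,"z":1.6,"wx":1.5,"wy":0,"wz":0}
    - {"jaw":0.15,"x":0,"y":1.2,"z":0.8,"wx":0,"wy":0,"wz":0}
    - {"jaw":0.15,"x":0,"y":0,"z":0,"wx":0,"wy":0,"wz":0}
    - {"jaw":0.15,"x":0,"y":0,"z":0,"wx":0,"wy":0,"wz":0}
    - {"jaw":0.15,"x":0,"y":0,"z":0,"wx":0,"wy":0,"wz":0}

```text
t: 14.6
eef_pos: [0.574, 0.2367, 0.0797]
orientation: [0.698, -0.112, 0.699, 0.11]
wrist_force: [0.7, -0.1, -0.2]
finger_gap: 0.0287
```

```bash
python3 s.py pics/w13.png;  python3 p.py .573 .244 -.0015 18
```

```text
t 14.7 pos [0.5742 0.2364 0.08  ] yaw 18.01 tilt 0.09 gap 0.0292 F [ 0.4 -0.4 -0. ]
tool delta cm [8.15 0.77 0.13] wx 0.0
1 [2.7 0.3 0. ] 0.0
2 [2.7 0.3 0. ] 0.0
3 [2.7 0.3 0. ] 0.0
```

View pics/w13.png

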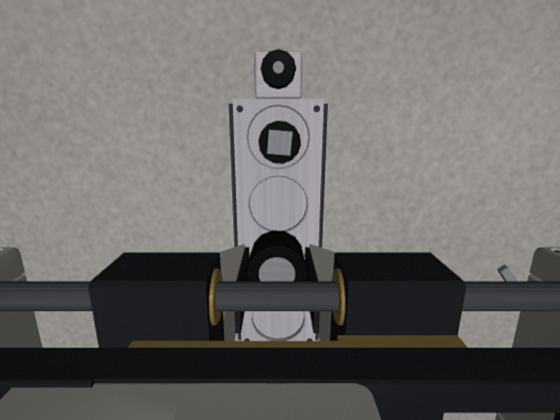

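play_rows:
  commands:
    - {"jaw":0.15,"x":1.5,"y":0.5,"z":0.1,"wx":0,"wy":0,"wz":0}
    - {"jaw":0.15,"x":2.2,"y":0.4,"z":0,"wx":0,"wy":0,"wz":0}
    - {"jaw":0.15,"x":1.8,"y":0,"z":0,"wx":0,"wy":0,"wz":0}
    - {"jaw":0.15,"x":1.1,"y":0,"z":0,"wx":0,"wy":0,"wz":0}
    - {"jaw":0.15,"x":0.6,"y":0,"z":0,"wx":0,"wy":0,"wz":0}

```text
t: 15.12
eef_pos: [0.5716, 0.2457, 0.0067]
orientation: [0.698, -0.111, 0.699, 0.11]
wrist_force: [0.2, -0.1, 0.4]
finger_gap: 0.0297
```

play_rows:
  commands:
    - {"jaw":0.15,"x":0.4,"y":0,"z":0,"wx":0,"wy":0,"wz":0}
    - {"jaw":0.15,"x":0.2,"y":0,"z":0,"wx":0,"wy":0,"wz":0}
    - {"jaw":0.15,"x":0.2,"y":0,"z":0,"wx":0,"wy":0,"wz":0}
    - {"jaw":0.15,"x":0,"y":0,"z":0,"wx":0,"wy":0,"wz":0}

```text
t: 15.45
eef_pos: [0.5726, 0.2476, 0.0006]
orientation: [0.699, -0.111, 0.698, 0.111]
wrist_force: [-0.5, -0.9, 0.0]
finger_gap: 0.0292
```

play_rows:
  commands:
    - {"jaw":0.15,"x":0.1,"y":-0.2,"z":0,"wx":0,"wy":0,"wz":0}
    - {"jaw":0.15,"x":0.1,"y":0,"z":0,"wx":0,"wy":0,"wz":0}
    - {"jaw":0.15,"x":0,"y":0,"z":0,"wx":0,"wy":0,"wz":0}

```text
t: 15.7
eef_pos: [0.5731, 0.2455, -0.0016]
orientation: [0.698, -0.111, 0.698, 0.111]
wrist_force: [-0.2, -0.5, 0.1]
finger_gap: 0.0296
```

play_rows:
  commands:
    - {"jaw":0.15,"x":0.1,"y":0,"z":0,"wx":0,"wy":0,"wz":0}
    - {"jaw":0.15,"x":0,"y":0,"z":0,"wx":0,"wy":0,"wz":0}

```text
t: 15.87
eef_pos: [0.5731, 0.2457, -0.0021]
orientation: [0.699, -0.111, 0.698, 0.111]
wrist_force: [-1.5, -1.5, 5.5]
finger_gap: 0.029
```

Contact is felt at the expected height (5.5 N), so I'm releasing and lifting.

play_rows:
  commands:
    - {"jaw":0.36,"x":0,"y":0,"z":0,"wx":0,"wy":0,"wz":0}
    - {"jaw":0.5,"x":0,"y":0,"z":0,"wx":0,"wy":0,"wz":0}
    - {"jaw":0.5,"x":0,"y":0,"z":0,"wx":0,"wy":0,"wz":0}

```text
t: 16.12
eef_pos: [0.5728, 0.2458, -0.0028]
orientation: [0.698, -0.111, 0.698, 0.112]
wrist_force: [-0.6, 0.7, -0.1]
finger_gap: 0.0416
```

play_rows:
  commands:
    - {"jaw":0.5,"x":-1.0,"y":0,"z":0,"wx":0,"wy":0,"wz":0}
    - {"jaw":0.5,"x":-2.0,"y":0,"z":0,"wx":0,"wy":0,"wz":0}
    - {"jaw":0.5,"x":-3.5,"y":0,"z":0,"wx":0,"wy":0,"wz":0}
    - {"jaw":0.5,"x":-3.5,"y":-1.0,"z":0,"wx":0,"wy":0,"wz":0}

```text
t: 16.45
eef_pos: [0.5741, 0.2383, 0.0982]
orientation: [0.697, -0.112, 0.699, 0.113]
wrist_force: [0.4, 0.8, -0.5]
finger_gap: 0.0457
```

```bash
python3 p.py .545 -.224 .10 35; python3 s.py pics/w14.png
```

```text
t 16.45 pos [0.5741 0.2383 0.0982] yaw 18.32 tilt 0.16 gap 0.0457 F [ 0.4  0.8 -0.5]
tool delta cm [ -0.21 -42.97 -17.29] wx -16.7
1 [-0.  -3.6 -1.4] -1.4
2 [-0.  -3.5 -1.5] -1.4
3 [-0.  -3.5 -1.6] -1.4
4 [-0.  -3.5 -1.7] -1.4
5 [-0.  -3.4 -1.8] -1.4
6 [-0.  -3.4 -1.9] -1.4
7 [-0.  -3.3 -1.9] -1.4
8 [-0.  -3.3 -2. ] -1.4
9 [-0.  -3.2 -2.1] -1.4
10 [-0.  -3.2 -2.2] -1.4
11 [-0.  -3.1 -2.3] -1.4
12 [-0.  -3.1 -2.3] -1.4
```

View pics/w14.png

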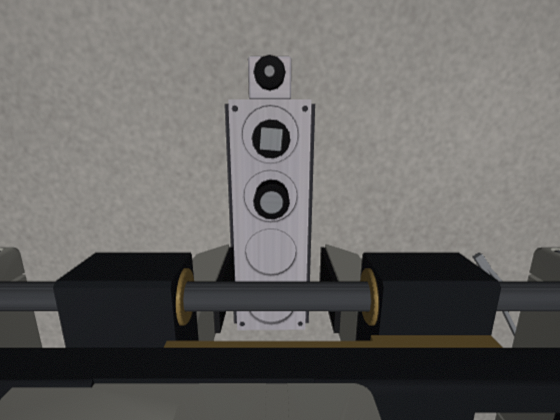

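play_rows:
  commands:
    - {"jaw":0.5,"x":0,"y":-2.5,"z":-1.1,"wx":-1.4,"wy":0,"wz":0}
    - {"jaw":0.5,"x":0,"y":-3.5,"z":-1.5,"wx":-1.4,"wy":0,"wz":0}
    - {"jaw":0.5,"x":0,"y":-3.5,"z":-1.6,"wx":-1.4,"wy":0,"wz":0}
    - {"jaw":0.5,"x":0,"y":-3.5,"z":-1.7,"wx":-1.4,"wy":0,"wz":0}
    - {"jaw":0.5,"x":0,"y":-3.4,"z":-1.8,"wx":-1.4,"wy":0,"wz":0}

```text
t: 17.02
eef_pos: [0.5622, 0.0537, 0.0967]
orientation: [0.69, -0.154, 0.69, 0.154]
wrist_force: [1.5, -0.2, 0.1]
finger_gap: 0.046
```

play_rows:
  commands:
    - {"jaw":0.5,"x":0,"y":-3.4,"z":-1.9,"wx":-1.4,"wy":0,"wz":0}
    - {"jaw":0.5,"x":0,"y":-3.3,"z":-1.9,"wx":-1.4,"wy":0,"wz":0}
    - {"jaw":0.5,"x":0,"y":-3.3,"z":-2.0,"wx":-1.4,"wy":0,"wz":0}
    - {"jaw":0.5,"x":0,"y":-3.2,"z":-2.1,"wx":-1.4,"wy":0,"wz":0}
    - {"jaw":0.5,"x":0,"y":-3.2,"z":-2.2,"wx":-1.4,"wy":0,"wz":0}

```text
t: 17.43
eef_pos: [0.5498, -0.1384, 0.0968]
orientation: [0.679, -0.196, 0.68, 0.196]
wrist_force: [1.4, -0.9, 0.5]
finger_gap: 0.0458
```

play_rows:
  commands:
    - {"jaw":0.5,"x":0,"y":-3.1,"z":-2.3,"wx":-1.4,"wy":0,"wz":0}
    - {"jaw":0.5,"x":0,"y":-2.7,"z":-2.0,"wx":-1.4,"wy":0,"wz":0}
    - {"jaw":0.5,"x":0,"y":-1.4,"z":-0.8,"wx":0,"wy":0,"wz":0}
    - {"jaw":0.5,"x":0,"y":0,"z":0,"wx":0,"wy":0,"wz":0}
    - {"jaw":0.5,"x":0,"y":0,"z":0,"wx":0,"wy":0,"wz":0}

```text
t: 17.85
eef_pos: [0.5467, -0.2257, 0.0965]
orientation: [0.674, -0.211, 0.675, 0.212]
wrist_force: [0.6, 0.3, -0.5]
finger_gap: 0.0459
```

```bash
python3 s.py pics/w15.png;  python3 p.py .545 -.224 -.006 35;
```

```text
t 18.0 pos [ 0.5476 -0.223   0.097 ] yaw 35.07 tilt 0.06 gap 0.0458 F [ 1.  -0.1  0.5]
tool delta cm [10.3   0.05 -0.27] wx 0.1
1 [ 3.4  0.  -0.1] 0.0
2 [ 3.4  0.  -0.1] 0.0
3 [ 3.4  0.  -0.1] 0.0
```

View pics/w15.png

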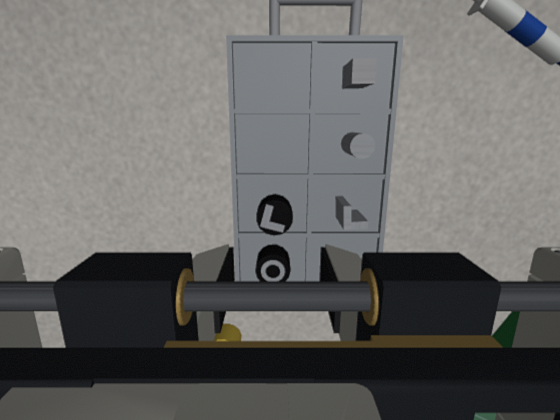

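play_rows:
  commands:
    - {"jaw":0.5,"x":2.2,"y":0,"z":-0.2,"wx":0,"wy":0,"wz":0}
    - {"jaw":0.5,"x":2.9,"y":0,"z":0,"wx":0,"wy":0,"wz":0}
    - {"jaw":0.5,"x":2.3,"y":0,"z":0,"wx":0,"wy":0,"wz":0}
    - {"jaw":0.5,"x":1.4,"y":0,"z":0,"wx":0,"wy":0,"wz":0}
    - {"jaw":0.5,"x":0.7,"y":0,"z":0,"wx":0,"wy":0,"wz":0}

```text
t: 18.42
eef_pos: [0.5448, -0.2239, 0.0002]
orientation: [0.673, -0.212, 0.675, 0.214]
wrist_force: [-1.0, 0.4, 0.3]
finger_gap: 0.0459
```

play_rows:
  commands:
    - {"jaw":0.5,"x":0.5,"y":0,"z":0,"wx":0,"wy":0,"wz":0}
    - {"jaw":0.5,"x":0.2,"y":0,"z":0,"wx":0,"wy":0,"wz":0}
    - {"jaw":0.5,"x":0,"y":0,"z":0,"wx":0,"wy":0,"wz":0}

```text
t: 18.67
eef_pos: [0.5463, -0.2257, -0.0044]
orientation: [0.675, -0.213, 0.674, 0.212]
wrist_force: [0.6, 0.3, 0.4]
finger_gap: 0.046
```

play_rows:
  commands:
    - {"jaw":0.15,"x":0,"y":0,"z":0,"wx":0,"wy":0,"wz":0}
    - {"jaw":0.15,"x":0,"y":0,"z":0,"wx":0,"wy":0,"wz":0}
    - {"jaw":0.15,"x":0,"y":0,"z":0,"wx":0,"wy":0,"wz":0}
    - {"jaw":0.15,"x":0,"y":0,"z":0,"wx":0,"wy":0,"wz":0}
    - {"jaw":0.15,"x":0,"y":0,"z":0,"wx":0,"wy":0,"wz":0}
  newtons: 20

```text
t: 19.08
eef_pos: [0.5464, -0.2264, -0.004]
orientation: [0.675, -0.212, 0.674, 0.212]
wrist_force: [-0.4, -0.4, 5.4]
finger_gap: 0.0293
```

play_rows:
  commands:
    - {"jaw":0.15,"x":-0.5,"y":0,"z":0,"wx":0,"wy":0,"wz":0}
    - {"jaw":0.15,"x":-1.5,"y":0,"z":0,"wx":0,"wy":0,"wz":0}
    - {"jaw":0.15,"x":-3,"y":0,"z":0,"wx":0,"wy":0,"wz":0}
    - {"jaw":0.15,"x":-2.5,"y":0,"z":0,"wx":0,"wy":0,"wz":0}
    - {"jaw":0.15,"x":-1.0,"y":0,"z":0,"wx":0,"wy":0,"wz":0}

```text
t: 19.5
eef_pos: [0.5474, -0.2264, 0.0837]
orientation: [0.676, -0.213, 0.673, 0.211]
wrist_force: [1.6, -0.3, -1.1]
finger_gap: 0.029
```

```bash
python3 p.py .589 .195 .08 18
```

```text
t 19.5 pos [ 0.5474 -0.2264  0.0837] yaw 34.94 tilt 0.23 gap 0.029 F [ 1.6 -0.3 -1.1]
tool delta cm [ 0.34 32.17 27.54] wx 16.9
1 [0.  2.9 2.5] 1.5
2 [0.  3.  2.4] 1.5
3 [0.  3.1 2.3] 1.5
4 [0.  3.1 2.3] 1.5
5 [0.  3.2 2.2] 1.5
6 [0.  3.2 2.1] 1.5
7 [0.  3.3 2. ] 1.5
8 [0.  3.3 1.9] 1.5
9 [0.  3.4 1.8] 1.5
10 [0.  3.4 1.7] 1.5
11 [0.  3.5 1.6] 1.5
```

play_rows:
  commands:
    - {"jaw":0.15,"x":0,"y":2.1,"z":1.8,"wx":1.5,"wy":0,"wz":0}
    - {"jaw":0.15,"x":0,"y":3.0,"z":2.4,"wx":1.5,"wy":0,"wz":0}
    - {"jaw":0.15,"x":0,"y":3.1,"z":2.3,"wx":1.5,"wy":0,"wz":0}
    - {"jaw":0.15,"x":0,"y":3.1,"z":2.3,"wx":1.5,"wy":0,"wz":0}
    - {"jaw":0.15,"x":0,"y":3.2,"z":2.2,"wx":1.5,"wy":0,"wz":0}

```text
t: 19.92
eef_pos: [0.5627, -0.0435, 0.08]
orientation: [0.687, -0.167, 0.687, 0.167]
wrist_force: [1.1, 0.5, -0.4]
finger_gap: 0.0293
```

play_rows:
  commands:
    - {"jaw":0.15,"x":0,"y":3.2,"z":2.1,"wx":1.5,"wy":0,"wz":0}
    - {"jaw":0.15,"x":0,"y":3.3,"z":2.0,"wx":1.5,"wy":0,"wz":0}
    - {"jaw":0.15,"x":0,"y":3.3,"z":1.9,"wx":1.5,"wy":0,"wz":0}
    - {"jaw":0.15,"x":0,"y":3.4,"z":1.8,"wx":1.5,"wy":0,"wz":0}
    - {"jaw":0.15,"x":0,"y":3.4,"z":1.7,"wx":1.5,"wy":0,"wz":0}

```text
t: 20.33
eef_pos: [0.5805, 0.1474, 0.0799]
orientation: [0.696, -0.122, 0.697, 0.122]
wrist_force: [1.0, 0.6, -0.9]
finger_gap: 0.0293
```

play_rows:
  commands:
    - {"jaw":0.15,"x":0,"y":2.8,"z":1.5,"wx":1.8,"wy":0,"wz":0}
    - {"jaw":0.15,"x":0,"y":1.6,"z":0.8,"wx":0,"wy":0,"wz":0}
    - {"jaw":0.15,"x":0,"y":0,"z":0,"wx":0,"wy":0,"wz":0}
    - {"jaw":0.15,"x":0,"y":0,"z":0,"wx":0,"wy":0,"wz":0}
    - {"jaw":0.15,"x":0,"y":0,"z":0,"wx":0,"wy":0,"wz":0}

```text
t: 20.75
eef_pos: [0.5878, 0.1936, 0.0797]
orientation: [0.698, -0.112, 0.699, 0.111]
wrist_force: [-0.3, -0.9, -0.4]
finger_gap: 0.0299
```

```bash
python3 s.py pics/w16.png;  python3 p.py .589 .195 -.0015 18
```

```text
t 20.85 pos [0.5882 0.1928 0.0799] yaw 18.02 tilt 0.08 gap 0.0294 F [-0.9  0.4 -1. ]
tool delta cm [8.14 0.19 0.15] wx 0.0
1 [2.7 0.1 0.1] 0.0
2 [2.7 0.1 0.1] 0.0
3 [2.7 0.1 0.1] 0.0
```

View pics/w16.png

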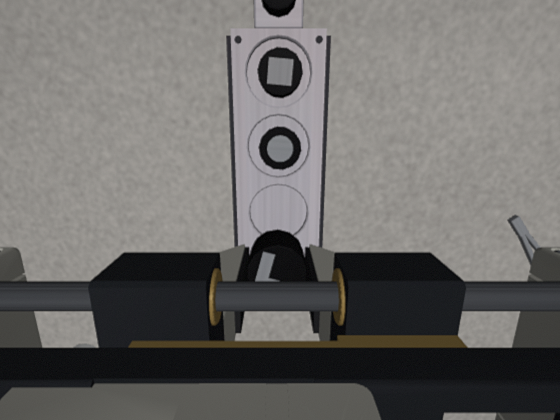

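play_rows:
  commands:
    - {"jaw":0.15,"x":1.5,"y":0.2,"z":0.1,"wx":0,"wy":0,"wz":0}
    - {"jaw":0.15,"x":2.2,"y":0,"z":0,"wx":0,"wy":0,"wz":0}
    - {"jaw":0.15,"x":1.8,"y":0,"z":0,"wx":0,"wy":0,"wz":0}
    - {"jaw":0.15,"x":1.1,"y":0,"z":0,"wx":0,"wy":0,"wz":0}
    - {"jaw":0.15,"x":0.6,"y":0,"z":0,"wx":0,"wy":0,"wz":0}

```text
t: 21.27
eef_pos: [0.5877, 0.1954, 0.0067]
orientation: [0.698, -0.111, 0.699, 0.111]
wrist_force: [0.6, 0.0, 0.0]
finger_gap: 0.0292
```

play_rows:
  commands:
    - {"jaw":0.15,"x":0.4,"y":0,"z":0,"wx":0,"wy":0,"wz":0}
    - {"jaw":0.15,"x":0.2,"y":0,"z":0,"wx":0,"wy":0,"wz":0}
    - {"jaw":0.15,"x":0.2,"y":0,"z":0,"wx":0,"wy":0,"wz":0}
    - {"jaw":0.15,"x":0,"y":0,"z":0,"wx":0,"wy":0,"wz":0}

```text
t: 21.6
eef_pos: [0.5888, 0.1972, 0.0006]
orientation: [0.699, -0.111, 0.698, 0.111]
wrist_force: [0.3, -0.5, -1.5]
finger_gap: 0.0296
```

play_rows:
  commands:
    - {"jaw":0.15,"x":0.1,"y":0,"z":0,"wx":0,"wy":0,"wz":0}
    - {"jaw":0.15,"x":0.1,"y":0,"z":0,"wx":0,"wy":0,"wz":0}
    - {"jaw":0.15,"x":0,"y":0,"z":0,"wx":0,"wy":0,"wz":0}

```text
t: 21.85
eef_pos: [0.5886, 0.1971, -0.0016]
orientation: [0.698, -0.111, 0.698, 0.111]
wrist_force: [0.3, 0.4, -0.4]
finger_gap: 0.0291
```

play_rows:
  commands:
    - {"jaw":0.15,"x":0.1,"y":-0.1,"z":0,"wx":0,"wy":0,"wz":0}
    - {"jaw":0.15,"x":0,"y":0,"z":0,"wx":0,"wy":0,"wz":0}

```text
t: 22.02
eef_pos: [0.5887, 0.1969, -0.002]
orientation: [0.698, -0.111, 0.698, 0.112]
wrist_force: [-3.2, 0.2, 5.7]
finger_gap: 0.0292
```

play_rows:
  commands:
    - {"jaw":0.36,"x":0,"y":0,"z":0,"wx":0,"wy":0,"wz":0}
    - {"jaw":0.5,"x":0,"y":0,"z":0,"wx":0,"wy":0,"wz":0}
    - {"jaw":0.5,"x":0,"y":0,"z":0,"wx":0,"wy":0,"wz":0}

```text
t: 22.27
eef_pos: [0.5888, 0.196, -0.0028]
orientation: [0.698, -0.111, 0.698, 0.111]
wrist_force: [-0.5, 0.2, -0.3]
finger_gap: 0.042
```

play_rows:
  commands:
    - {"jaw":0.5,"x":-1.0,"y":0,"z":0,"wx":0,"wy":0,"wz":0}
    - {"jaw":0.5,"x":-2.0,"y":0,"z":0,"wx":0,"wy":0,"wz":0}
    - {"jaw":0.5,"x":-3.5,"y":0,"z":0,"wx":0,"wy":0,"wz":0}
    - {"jaw":0.5,"x":-3.5,"y":-1.0,"z":0,"wx":0,"wy":0,"wz":0}

```text
t: 22.6
eef_pos: [0.5902, 0.1886, 0.0982]
orientation: [0.697, -0.112, 0.699, 0.113]
wrist_force: [0.9, 0.9, 1.4]
finger_gap: 0.0459
```

```bash
python3 p.py .571 -.262 .10 35; python3 s.py pics/w17.png
```

```text
t 22.6 pos [0.5902 0.1886 0.0982] yaw 18.31 tilt 0.15 gap 0.0459 F [0.9 0.9 1.4]
tool delta cm [ -0.22 -42.18 -15.98] wx -16.7
1 [-0.  -3.5 -1.3] -1.4
2 [-0.  -3.5 -1.4] -1.4
3 [-0.  -3.4 -1.5] -1.4
4 [-0.  -3.4 -1.6] -1.4
5 [-0.  -3.4 -1.7] -1.4
6 [-0.  -3.3 -1.7] -1.4
7 [-0.  -3.3 -1.8] -1.4
8 [-0.  -3.2 -1.9] -1.4
9 [-0.  -3.2 -2. ] -1.4
10 [-0.  -3.1 -2.1] -1.4
11 [-0.  -3.1 -2.1] -1.4
12 [-0.  -3.  -2.2] -1.4
```

View pics/w17.png

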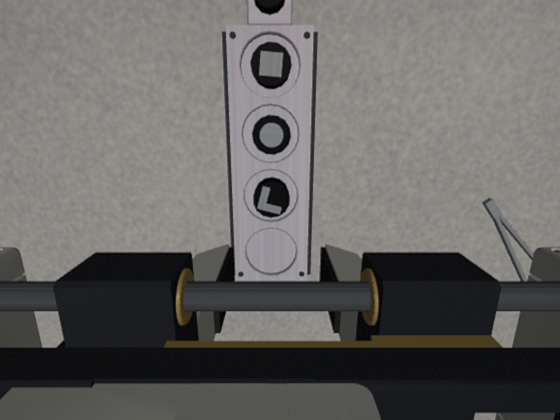

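The third mount (angle, 271,197) is seated. The last one is the tube.

play_rows:
  commands:
    - {"jaw":0.5,"x":0,"y":-2.5,"z":-1.0,"wx":-1.4,"wy":0,"wz":0}
    - {"jaw":0.5,"x":0,"y":-3.5,"z":-1.4,"wx":-1.4,"wy":0,"wz":0}
    - {"jaw":0.5,"x":0,"y":-3.4,"z":-1.5,"wx":-1.4,"wy":0,"wz":0}
    - {"jaw":0.5,"x":0,"y":-3.4,"z":-1.6,"wx":-1.4,"wy":0,"wz":0}
    - {"jaw":0.5,"x":0,"y":-3.4,"z":-1.7,"wx":-1.4,"wy":0,"wz":0}

```text
t: 23.17
eef_pos: [0.582, 0.008, 0.0966]
orientation: [0.69, -0.154, 0.69, 0.155]
wrist_force: [1.4, 0.0, -0.4]
finger_gap: 0.0458
```

play_rows:
  commands:
    - {"jaw":0.5,"x":0,"y":-3.3,"z":-1.7,"wx":-1.4,"wy":0,"wz":0}
    - {"jaw":0.5,"x":0,"y":-3.3,"z":-1.8,"wx":-1.4,"wy":0,"wz":0}
    - {"jaw":0.5,"x":0,"y":-3.2,"z":-1.9,"wx":-1.4,"wy":0,"wz":0}
    - {"jaw":0.5,"x":0,"y":-3.2,"z":-2.0,"wx":-1.4,"wy":0,"wz":0}
    - {"jaw":0.5,"x":0,"y":-3.1,"z":-2.1,"wx":-1.4,"wy":0,"wz":0}

```text
t: 23.58
eef_pos: [0.5736, -0.1792, 0.0967]
orientation: [0.679, -0.196, 0.68, 0.196]
wrist_force: [1.7, -0.3, -0.6]
finger_gap: 0.0458
```

play_rows:
  commands:
    - {"jaw":0.5,"x":0,"y":-3.1,"z":-2.1,"wx":-1.4,"wy":0,"wz":0}
    - {"jaw":0.5,"x":0,"y":-2.7,"z":-2.0,"wx":-1.4,"wy":0,"wz":0}
    - {"jaw":0.5,"x":0,"y":-1.4,"z":-0.9,"wx":0,"wy":0,"wz":0}
    - {"jaw":0.5,"x":0,"y":0,"z":0,"wx":0,"wy":0,"wz":0}
    - {"jaw":0.5,"x":0,"y":0,"z":0,"wx":0,"wy":0,"wz":0}

```text
t: 24.0
eef_pos: [0.5712, -0.2659, 0.0964]
orientation: [0.674, -0.211, 0.675, 0.212]
wrist_force: [0.6, 0.1, 0.4]
finger_gap: 0.0463
```

```bash
python3 s.py pics/w18.png;  python3 p.py .571 -.262 -.006 35;
```

```text
t 24.15 pos [ 0.5723 -0.2629  0.097 ] yaw 35.07 tilt 0.07 gap 0.046 F [ 0.9 -0.1  0.2]
tool delta cm [10.3   0.13 -0.06] wx 0.1
1 [ 3.4  0.  -0. ] 0.0
2 [ 3.4  0.  -0. ] 0.0
3 [ 3.4  0.  -0. ] 0.0
```

View pics/w18.png

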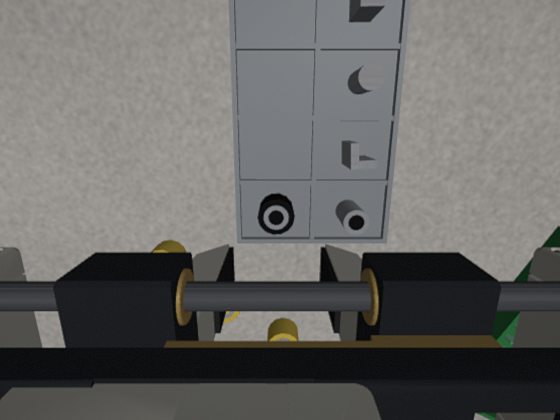

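play_rows:
  commands:
    - {"jaw":0.5,"x":2.2,"y":0.1,"z":0,"wx":0,"wy":0,"wz":0}
    - {"jaw":0.5,"x":2.9,"y":0,"z":0,"wx":0,"wy":0,"wz":0}
    - {"jaw":0.5,"x":2.3,"y":0,"z":0,"wx":0,"wy":0,"wz":0}
    - {"jaw":0.5,"x":1.4,"y":0,"z":0,"wx":0,"wy":0,"wz":0}
    - {"jaw":0.5,"x":0.7,"y":0,"z":0,"wx":0,"wy":0,"wz":0}

```text
t: 24.57
eef_pos: [0.5705, -0.2619, 0.0001]
orientation: [0.673, -0.212, 0.675, 0.214]
wrist_force: [0.1, 0.0, 0.6]
finger_gap: 0.0461
```

play_rows:
  commands:
    - {"jaw":0.5,"x":0.5,"y":0,"z":0,"wx":0,"wy":0,"wz":0}
    - {"jaw":0.5,"x":0.2,"y":0,"z":0,"wx":0,"wy":0,"wz":0}
    - {"jaw":0.5,"x":0,"y":0,"z":0,"wx":0,"wy":0,"wz":0}

```text
t: 24.82
eef_pos: [0.5721, -0.2638, -0.0043]
orientation: [0.675, -0.213, 0.674, 0.212]
wrist_force: [0.3, 0.0, -0.4]
finger_gap: 0.0458
```

play_rows:
  commands:
    - {"jaw":0.15,"x":0,"y":0,"z":0,"wx":0,"wy":0,"wz":0}
    - {"jaw":0.15,"x":0,"y":0,"z":0,"wx":0,"wy":0,"wz":0}
    - {"jaw":0.15,"x":0,"y":0,"z":0,"wx":0,"wy":0,"wz":0}
    - {"jaw":0.15,"x":0,"y":0,"z":0,"wx":0,"wy":0,"wz":0}
    - {"jaw":0.15,"x":0,"y":0,"z":0,"wx":0,"wy":0,"wz":0}
  newtons: 20

```text
t: 25.23
eef_pos: [0.5721, -0.2644, -0.004]
orientation: [0.675, -0.212, 0.674, 0.212]
wrist_force: [-1.1, 0.5, 5.5]
finger_gap: 0.0294
```

play_rows:
  commands:
    - {"jaw":0.15,"x":-0.5,"y":0,"z":0,"wx":0,"wy":0,"wz":0}
    - {"jaw":0.15,"x":-1.5,"y":0,"z":0,"wx":0,"wy":0,"wz":0}
    - {"jaw":0.15,"x":-3,"y":0,"z":0,"wx":0,"wy":0,"wz":0}
    - {"jaw":0.15,"x":-2.5,"y":0,"z":0,"wx":0,"wy":0,"wz":0}
    - {"jaw":0.15,"x":-1.0,"y":0,"z":0,"wx":0,"wy":0,"wz":0}

```text
t: 25.65
eef_pos: [0.5732, -0.2646, 0.0838]
orientation: [0.676, -0.213, 0.673, 0.211]
wrist_force: [1.4, -0.0, -0.5]
finger_gap: 0.0295
```

```bash
python3 p.py .605 .146 .08 18
```

```text
t 25.65 pos [ 0.5732 -0.2646  0.0838] yaw 34.93 tilt 0.24 gap 0.0295 F [ 1.4 -0.  -0.5]
tool delta cm [ 0.34 31.84 26.12] wx 16.9
1 [0.  2.9 2.4] 1.5
2 [0.  3.  2.3] 1.5
3 [0.  3.  2.2] 1.5
4 [0.  3.1 2.1] 1.5
5 [0.  3.1 2.1] 1.5
6 [0.  3.2 2. ] 1.5
7 [0.  3.2 1.9] 1.5
8 [0.  3.3 1.8] 1.5
9 [0.  3.3 1.7] 1.5
10 [0.  3.4 1.6] 1.5
11 [0.  3.4 1.5] 1.5
```

play_rows:
  commands:
    - {"jaw":0.15,"x":0,"y":2.1,"z":1.8,"wx":1.5,"wy":0,"wz":0}
    - {"jaw":0.15,"x":0,"y":3.0,"z":2.3,"wx":1.5,"wy":0,"wz":0}
    - {"jaw":0.15,"x":0,"y":3.0,"z":2.2,"wx":1.5,"wy":0,"wz":0}
    - {"jaw":0.15,"x":0,"y":3.1,"z":2.1,"wx":1.5,"wy":0,"wz":0}
    - {"jaw":0.15,"x":0,"y":3.1,"z":2.1,"wx":1.5,"wy":0,"wz":0}

```text
t: 26.07
eef_pos: [0.5849, -0.0858, 0.0799]
orientation: [0.687, -0.167, 0.687, 0.167]
wrist_force: [0.4, 0.8, -1.2]
finger_gap: 0.0293
```

play_rows:
  commands:
    - {"jaw":0.15,"x":0,"y":3.2,"z":2.0,"wx":1.5,"wy":0,"wz":0}
    - {"jaw":0.15,"x":0,"y":3.2,"z":1.9,"wx":1.5,"wy":0,"wz":0}
    - {"jaw":0.15,"x":0,"y":3.3,"z":1.8,"wx":1.5,"wy":0,"wz":0}
    - {"jaw":0.15,"x":0,"y":3.3,"z":1.7,"wx":1.5,"wy":0,"wz":0}
    - {"jaw":0.15,"x":0,"y":3.4,"z":1.6,"wx":1.5,"wy":0,"wz":0}

```text
t: 26.48
eef_pos: [0.5991, 0.101, 0.0798]
orientation: [0.696, -0.122, 0.697, 0.122]
wrist_force: [0.9, -0.2, -0.4]
finger_gap: 0.0291
```

play_rows:
  commands:
    - {"jaw":0.15,"x":0,"y":2.8,"z":1.4,"wx":1.8,"wy":0,"wz":0}
    - {"jaw":0.15,"x":0,"y":1.5,"z":0.7,"wx":0,"wy":0,"wz":0}
    - {"jaw":0.15,"x":0,"y":0,"z":0,"wx":0,"wy":0,"wz":0}
    - {"jaw":0.15,"x":0,"y":0,"z":0,"wx":0,"wy":0,"wz":0}
    - {"jaw":0.15,"x":0,"y":0,"z":0,"wx":0,"wy":0,"wz":0}

```text
t: 26.9
eef_pos: [0.6049, 0.1455, 0.0797]
orientation: [0.698, -0.112, 0.699, 0.111]
wrist_force: [0.1, -1.0, -0.8]
finger_gap: 0.0293
```

```bash
python3 s.py pics/w19.png;  python3 p.py .605 .146 -.0015 18
```

```text
t 27.0 pos [0.6052 0.1449 0.0799] yaw 18.01 tilt 0.08 gap 0.0292 F [-0.7 -0.4  0. ]
tool delta cm [8.14 0.12 0.02] wx 0.0
1 [2.7 0.  0. ] 0.0
2 [2.7 0.  0. ] 0.0
3 [2.7 0.  0. ] 0.0
```

View pics/w19.png

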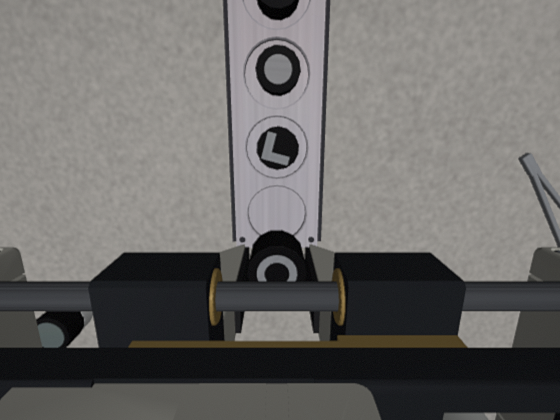

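Same alignment as the last placement, with the pocket at (277,212). Descending the same way.

play_rows:
  commands:
    - {"jaw":0.15,"x":1.5,"y":0.1,"z":0,"wx":0,"wy":0,"wz":0}
    - {"jaw":0.15,"x":2.2,"y":0,"z":0,"wx":0,"wy":0,"wz":0}
    - {"jaw":0.15,"x":1.8,"y":0,"z":0,"wx":0,"wy":0,"wz":0}
    - {"jaw":0.15,"x":1.1,"y":0,"z":0,"wx":0,"wy":0,"wz":0}
    - {"jaw":0.15,"x":0.6,"y":0,"z":0,"wx":0,"wy":0,"wz":0}

```text
t: 27.42
eef_pos: [0.6041, 0.1462, 0.0066]
orientation: [0.698, -0.111, 0.699, 0.111]
wrist_force: [-0.4, 0.2, -0.5]
finger_gap: 0.0288
```

play_rows:
  commands:
    - {"jaw":0.15,"x":0.4,"y":0,"z":0,"wx":0,"wy":0,"wz":0}
    - {"jaw":0.15,"x":0.2,"y":0,"z":0,"wx":0,"wy":0,"wz":0}
    - {"jaw":0.15,"x":0.2,"y":0,"z":0,"wx":0,"wy":0,"wz":0}
    - {"jaw":0.15,"x":0,"y":0,"z":0,"wx":0,"wy":0,"wz":0}

```text
t: 27.75
eef_pos: [0.6053, 0.148, 0.0006]
orientation: [0.699, -0.111, 0.698, 0.111]
wrist_force: [-0.2, -0.2, -1.5]
finger_gap: 0.029
```

play_rows:
  commands:
    - {"jaw":0.15,"x":0.1,"y":0,"z":0,"wx":0,"wy":0,"wz":0}
    - {"jaw":0.15,"x":0.1,"y":0,"z":0,"wx":0,"wy":0,"wz":0}
    - {"jaw":0.15,"x":0.1,"y":0,"z":0,"wx":0,"wy":0,"wz":0}
    - {"jaw":0.15,"x":0,"y":0,"z":0,"wx":0,"wy":0,"wz":0}

```text
t: 28.08
eef_pos: [0.6052, 0.1481, -0.002]
orientation: [0.699, -0.111, 0.698, 0.111]
wrist_force: [-2.1, -0.0, 5.8]
finger_gap: 0.0294
```

play_rows:
  commands:
    - {"jaw":0.36,"x":0,"y":0,"z":0,"wx":0,"wy":0,"wz":0}
    - {"jaw":0.5,"x":0,"y":0,"z":0,"wx":0,"wy":0,"wz":0}
    - {"jaw":0.5,"x":0,"y":0,"z":0,"wx":0,"wy":0,"wz":0}

```text
t: 28.33
eef_pos: [0.605, 0.148, -0.0027]
orientation: [0.698, -0.111, 0.698, 0.111]
wrist_force: [-0.3, -0.0, 0.1]
finger_gap: 0.0421
```

play_rows:
  commands:
    - {"jaw":0.5,"x":-1.0,"y":0,"z":0,"wx":0,"wy":0,"wz":0}
    - {"jaw":0.5,"x":-2.0,"y":0,"z":0,"wx":0,"wy":0,"wz":0}
    - {"jaw":0.5,"x":-3.5,"y":0,"z":0,"wx":0,"wy":0,"wz":0}
    - {"jaw":0.5,"x":-3.5,"y":-2.0,"z":0,"wx":0,"wy":0,"wz":0}
    - {"jaw":0.5,"x":-2.5,"y":-3.5,"z":0,"wx":0,"wy":0,"wz":0}

```text
t: 28.75
eef_pos: [0.6215, 0.1021, 0.1257]
orientation: [0.699, -0.113, 0.697, 0.115]
wrist_force: [1.9, 0.8, -0.5]
finger_gap: 0.046
```

play_rows:
  commands:
    - {"jaw":0.5,"x":-1.0,"y":-3.0,"z":-2.0,"wx":0,"wy":0,"wz":0}
    - {"jaw":0.5,"x":0,"y":-1.5,"z":-3,"wx":0,"wy":0,"wz":0}
    - {"jaw":0.5,"x":0,"y":0,"z":-1,"wx":0,"wy":0,"wz":0}
    - {"jaw":0.5,"x":0,"y":0,"z":0,"wx":0,"wy":0,"wz":0}
    - {"jaw":0.5,"x":0,"y":0,"z":0,"wx":0,"wy":0,"wz":0}

```text
t: 29.17
eef_pos: [0.5786, 0.0356, 0.1321]
orientation: [0.699, -0.111, 0.698, 0.111]
wrist_force: [-0.3, 0.3, -1.2]
finger_gap: 0.0461
```

```bash
python3 s.py pics/w20.png; python3 - <<'E'
from wm import *
t=get_image("top");s=get_image("scene")
cv2.imwrite("pics/t20.png",cv2.resize(t["color"][150:290,90:450,::-1],None,fx=2.2,fy=2.2,interpolation=cv2.INTER_CUBIC))
cv2.imwrite("pics/s20.png",cv2.resize(s["color"][160:290,90:500,::-1],None,fx=1.95,fy=1.95,interpolation=cv2.INTER_CUBIC))
E
```

```text
(no output)
```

View pics/w20.png

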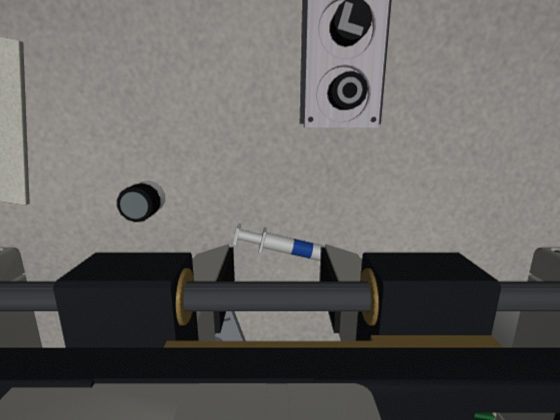

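View pics/t20.png

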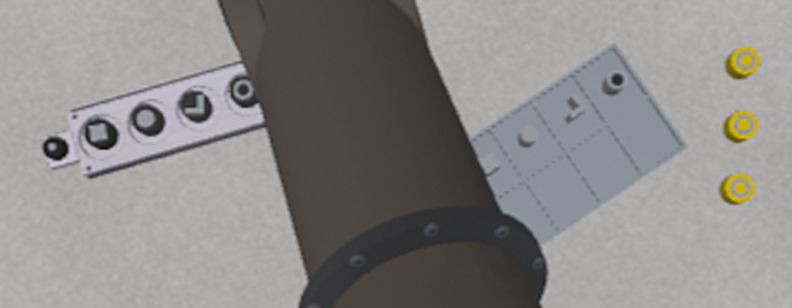

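View pics/s20.png

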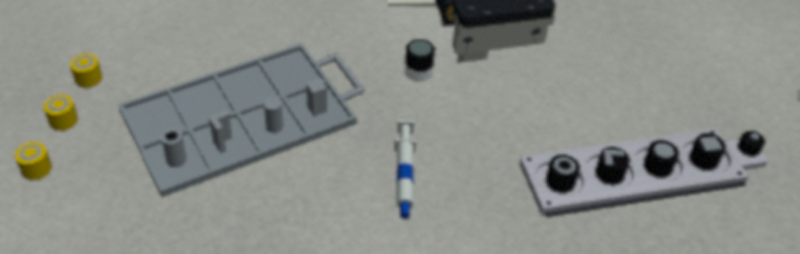

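```bash
python3 -c "
from cell import *
o=get_obs();print(o['t'],abs(o['joint_vel']).max(),o['wrist_force']);print(sign_off())"
```

```text
29.4167 0.00444232766247833 [-0.32422452 -0.44261906  0.58165769]
the job is handed in; nothing more can be done
None
```

All four mounts are in the holder in the right order and the job is handed in, at about 29 s of the 93 s allowed. Counted from the black knob they are square, round, angle, tube, the same as the offcuts counted from the tray's handle.

**Placing:** each mount was lowered until it touched. The round, angle and tube read about 5.5 to 5.8 N at touchdown and the square about 8.6 N. I then opened the jaws and lifted clear.

**Last checks:** the wrist, top and scene pictures together show all four mounts flat, face up and inside their pockets. The four offcuts are upright in their compartments, the yellow look-alikes are untouched, and the arm was at rest and clear of everything. I judged the final centring by eye; it was not measured. After each of the first three placements I had compared the wrist view; the one offset I worked out was about 2.5 mm, for the square mount.

**What disagreed or went wrong:**
- **Fingertip height:** the fingertips sit about 2 cm behind the reported TCP. My first closing went over the square mount without touching it, so I lowered the arm and took the grasps at TCP heights of about -4 to -6 mm.
- **Pocket positions:** the top and wrist cameras differed by about 3 mm, so I used a value between them.
- **Refused move calls:** the first three calls were refused because their rows lacked some keys. Nothing moved.

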